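# Nest the lockside pans and lock them in the carrier

## Task

Pack the set of galvanised pans for the cart: draw the carrier's keeper right back by its red grip, put the stray brass grease block from the biggest pan into the tilting bin, and nest every smaller pan that is there into the biggest one, largest first, each sitting level on the one below with the handles fanned out well clear of each other. Then slide the keeper fully home over the nest; do not knock over the green glass jar.

Things in the scene. Friction and masses are not known exactly. Their poses are not given: they have to be found in the camera images.
- carrier: green steel carrier fixed to the bench. Origin: underside, centre of its square tray (134 mm inside; floor 6 mm above the bench, rim 20 mm above it). Its +x side carries a pillar (x 108 to 226 mm, 44 mm wide, top 95 mm above the bench) with the keeper slide on it; its +x axis is the direction in which the keeper opens. The pillar's side is no place for a handle
- keeper (a joint): iron keeper sliding level on the pillar, in m: 0 = home at its stop, its 24 mm wide tongue (97 to 105 mm above the bench) reaching over the pans as far as the tray's centre; 0.07 = right back at its other stop, tongue tip 70 mm from the tray's centre. Stays where it is left; takes about 2 to 4 N to slide
- keeper_grip (a point): centre of the keeper's upright red rubber grip, 20 x 20 mm and 42 mm tall, sides parallel to the carrier's x and y; 128 mm above the bench, 125 mm from the tray's centre along carrier +x when home, 195 mm when right back
- block: brass grease nipple block, 24 x 24 mm, 45 mm tall plus a 13 mm nipple on top; about 160 g. Origin: centre of its underside. It stands in the big pan at the start
- bin: small galvanised bin, open on top, tilting on side lugs, sprung upright. Origin: on the pivot line, 62 mm above the bench; inside 112 x 102 mm (x, y), its floor 41 mm below the origin, its rim 25 mm above it. Two iron uprights stand just outside it at +y and -y, lower than the rim
- jar: bystander: green glass jar, 56 mm across, 85 mm tall, z up. Origin: centre of its underside
- pan_a: biggest round galvanised pan with black handle, 116 mm across the rim, 108 mm at the foot, 50 mm tall, wall 2.5 mm, floor 4 mm thick; origin: centre of its underside; z up, x towards the handle. The handle is a straight level bar 16 mm wide and 16 mm tall (49 to 65 mm above the pan's underside), from the rim out to 96 mm from the pan's axis. 300 g or so. It already stands in the carrier's tray
- pan_a_handle (a point): point in the middle of the black handle, 80 mm out from the pan's axis and 57 mm above its underside
- pan_b: smaller round galvanised pan with blue handle, 100 mm across the rim, 92 mm at the foot, 50 mm tall, wall 2.5 mm, floor 4 mm thick; origin: centre of its underside; z up, x towards the handle. The handle is a straight level bar 16 mm wide and 16 mm tall (49 to 65 mm above the pan's underside), from the rim out to 96 mm from the pan's axis. 200 g or so. May be absent. Nested, its handle passes 3 mm or more over the rims of the larger pans, but lands on any handle below it
- pan_b_handle (a point): point in the middle of the blue handle, 80 mm out from the pan's axis and 57 mm above its underside
- pan_c: smaller round galvanised pan with yellow handle, 84 mm across the rim, 76 mm at the foot, 50 mm tall, wall 2.5 mm, floor 4 mm thick; origin: centre of its underside; z up, x towards the handle. The handle is a straight level bar 16 mm wide and 16 mm tall (49 to 65 mm above the pan's underside), from the rim out to 96 mm from the pan's axis. 170 g or so. May be absent. Nested, its handle passes 3 mm or more over the rims of the larger pans, but lands on any handle below it
- pan_c_handle (a point): point in the middle of the yellow handle, 80 mm out from the pan's axis and 57 mm above its underside
- pan_d: smaller round galvanised pan with orange handle, 68 mm across the rim, 60 mm at the foot, 50 mm tall, wall 2.5 mm, floor 4 mm thick; origin: centre of its underside; z up, x towards the handle. The handle is a straight level bar 16 mm wide and 16 mm tall (49 to 65 mm above the pan's underside), from the rim out to 96 mm from the pan's axis. 140 g or so. May be absent. Nested, its handle passes 3 mm or more over the rims of the larger pans, but lands on any handle below it
- pan_d_handle (a point): point in the middle of the orange handle, 80 mm out from the pan's axis and 57 mm above its underside
- pan_e: smaller round galvanised pan with white handle, 52 mm across the rim, 44 mm at the foot, 50 mm tall, wall 2.5 mm, floor 4 mm thick; origin: centre of its underside; z up, x towards the handle. The handle is a straight level bar 16 mm wide and 16 mm tall (49 to 65 mm above the pan's underside), from the rim out to 96 mm from the pan's axis. 110 g or so. May be absent. Nested, its handle passes 3 mm or more over the rims of the larger pans, but lands on any handle below it
- pan_e_handle (a point): point in the middle of the white handle, 80 mm out from the pan's axis and 57 mm above its underside
Mind the look-alikes: they are no part of the job. What is shaped like the pan_c but pink is not meant.

How it is judged:
On the way, in this order (a step that is already met when the one before it is completed fails the run):
1. the keeper is drawn right back (within 5 mm of its stop) (value of joint keeper above 0.065 m), for 0.2 s.
2. the brass block is in the bin and all the pans are nested, level, handles apart, with the keeper still back (horizontal distance between each of pan_a, pan_b, pan_c, pan_d, pan_e and carrier below 0.03 m and angle between each of pan_a, pan_b, pan_c, pan_d, pan_e's own z axis and vertical below 0.07 rad and z of pan_a in the frame of carrier below 0.012 m and z of each of pan_b, pan_c, pan_d, pan_e in the frame of carrier below 0.028 m and horizontal distance between pan_a_handle and pan_b_handle above 0.03 m and horizontal distance between each of pan_a_handle, pan_b_handle and pan_c_handle above 0.03 m and horizontal distance between each of pan_a_handle, pan_b_handle, pan_c_handle and pan_d_handle above 0.03 m and horizontal distance between each of pan_a_handle, pan_b_handle, pan_c_handle, pan_d_handle and pan_e_handle above 0.03 m and x of block in the frame of bin between -0.058 and 0.058 m and y of block in the frame of bin between -0.053 and 0.053 m and z of block in the frame of bin below 0.015 m and value of joint keeper above 0.06 m), for 0.2 s.
At the end, for the whole second after the job is handed in: every pan in the carrier: upright within 4 degrees, underside under 28 mm above the bench (biggest 12), axis within 30 mm of the tray's centre; middles of any two handles over 30 mm apart; block in the bin; keeper within 5 mm of home; all still (horizontal distance between each of pan_a, pan_b, pan_c, pan_d, pan_e and carrier below 0.03 m and angle between each of pan_a, pan_b, pan_c, pan_d, pan_e's own z axis and vertical below 0.07 rad and z of pan_a in the frame of carrier below 0.012 m and z of each of pan_b, pan_c, pan_d, pan_e in the frame of carrier below 0.028 m and horizontal distance between pan_a_handle and pan_b_handle above 0.03 m and horizontal distance between each of pan_a_handle, pan_b_handle and pan_c_handle above 0.03 m and horizontal distance between each of pan_a_handle, pan_b_handle, pan_c_handle and pan_d_handle above 0.03 m and horizontal distance between each of pan_a_handle, pan_b_handle, pan_c_handle, pan_d_handle and pan_e_handle above 0.03 m and x of block in the frame of bin between -0.058 and 0.058 m and y of block in the frame of bin between -0.053 and 0.053 m and z of block in the frame of bin below 0.015 m and linear speed of each of block, pan_a, pan_b, pan_c, pan_d, pan_e below 0.02 m/s and value of joint keeper below 0.005 m); the robot touches nothing.
It fails at once if the glass jar is knocked over (angle between jar's own z axis and vertical above 0.6 rad).
Of pan_b, pan_c, pan_d, pan_e only 3 to 4 are there at a start; the rules pass over those that are not, and their reading is None.
At some moment in a run one of pan_b, pan_c, pan_d, pan_e may be knocked a few centimetres aside while the robot is not near it.
It also fails if it takes over 208 s, if anything falls off the work surface, if the arm or the gripper's body presses on something with over 40 N, if the wrist force passes 120 N, or if a joint passes its speed limit or range.

## Robot

A 7-joint arm with a two-finger parallel gripper is mounted at the origin on the work surface. World frame = base frame: x ahead of the robot, y to its left, z up, the work surface at z = 0. Lengths are in m, angles in rad, forces in N, time in s.
With the tool pointing down it reaches from about 0.35 to 0.9 m from the base axis. Payload 8.1 kg.
Tool frame: the origin (TCP) lies midway between the tips of the shut fingers; the grasp point (between the pads) lies arm.hold_point_z behind it (arm.hold_point_z is the distance from the TCP to the grasp point, in m); z points along the fingers, x is the direction in which the jaws open and shut, and the axes are right-handed (so a half turn about z gives the same grasp; the last joint's range is limited). The gripper opens to 92 mm and grips with 3 to 60 N. Pads are 19 mm wide; open, the fingers measure 130 mm over their backs; the gripper's body (75 mm by 190 mm) begins 47 mm behind the grasp point.
Start: joints at [-1.296, 0.434, 0.025, 1.573, -0.012, 1.134, -0.075], TCP at [0.231, 0.581, 0.227] pointing down, gripper open.
Joint ranges: [-2.62, 2.62], [-0.44, 2.09], [-1.27, 1.32], [0.08, 2.57], [-1.32, 4.46], [0.12, 2], [-2.74, 2.74]. Speed limits (rad/s): [2.22, 2.22, 3.01, 3.01, 3.14, 3.14, 3.14].

## Interface

Orientations are given as a rotation vector (axis times angle).
In Python, from cell import arm gives the robot as it stands.
- The arm moves only by the shell command python3 -m pendant 'ROWS' [FORCE]. ROWS is JSON, a list of rows, each an object with "dp": the shift along the tool's x, y, z in m, a list of three; "rotation": the turn, a rotation vector about the tool's x, y, z in rad, a list of three; "fingers": the closure, from -1 (fully open) to 1 (shut). In form: [{"dp": [x, y, z], "rotation": [rx, ry, rz], "fingers": fingers}, ...]. A call has 1 to 20 rows; each row is the pose to reach, as a shift and turn from the pose measured when the call began, along the tool's axes at that moment; what a row does not reach only later rows make up. A row lasts 1/8 s, in which the tool goes at most 62.5 mm and 10.7 degrees, less where a joint would pass 70% of its speed; a pose out of reach is approached as far as the arm can. A call with a gripper value outside its range is refused whole. The fingers move at their own pace and stop on an object; FORCE is the grip in N (left out, the last holds). Time passes only in rows, so rows that repeat a pose let the fingers close. It gives the time, the measured TCP pose, the force and the opening at its end, in the units of the state.
- arm.observe(): the state, without advancing time (a new reading comes with each control period).
- arm.get_image(name): name is "scene" or "top" or "wrist"; returns the picture (480x640x3 uint8, blue, green, red); there is no depth.
- arm.camera_params(name): a dict with "camera_matrix" (3x3 intrinsics, pixels), "rvec" (rotation vector, rad) and "tvec" (3), from world to camera coordinates, as OpenCV has them. Camera axes: x right, y down, z forward; pixel columns grow to the right and rows downward; lengths in m; the calibration is good to about 2 mm. A picture is of the moment at which its call begins: read the wrist's pose just before it. camera_params takes no time and is no camera call; for the wrist camera it gives the pose at the moment of the call.
- arm.sign_off(): hands the job in, once; it reports no verdict.
The state is a dict: "clock": time; "joints": joint angles; "dq": joint speeds; "joint_efforts": joint torques, N m; "position": TCP position; "ee_rot": TCP orientation; "force": force on the tool from outside, world axes, zero at the start; "ft_torque": the same for the moment, N m; "width": opening from 0.0 (shut) to 1.0 (fully open).
Only numpy, scipy, OpenCV 4.12 (cv2) and the standard library are available. Lean on these libraries where they do the work, as an engineer would, in place of code of your own. Each camera call takes 0.05 s, during which the arm holds its last target.

## Working session

There is one attempt and no reset: what is moved stays moved. The work goes in short steps, Python scripts to look and compute and a shell command to move; the robot and the scene stay as the last step left them, time stands still between calls to the robot, and variables do not carry over. Pictures are saved under pics/ and viewed, and the job is handed in when it is done.

```bash
ls -la; mkdir -p pics
python3 - <<'E'
from cell import arm
import cv2
s=arm.observe(); print(s, arm.hold_point_z)
for n in ("scene","top","wrist"):
    p=arm.camera_params(n); print(n,p)
    cv2.imwrite(f"pics/{n}0.png",arm.get_image(n))
E
```

```text
total 12
drwxr-xr-x  3 agent agent 4096 Dec  6 03:59 .
drwxr-xr-x 23 root  root  4096 Dec  6 03:59 ..
drwxr-xr-x  2 agent agent 4096 Dec  6 03:59 pics
{'clock': 0.0, 'joints': array([-1.2955473 ,  0.43522958,  0.02497673,  1.574105  , -0.01161671,
        1.13398688, -0.07510374]), 'dq': array([-0.00146327, -0.00046867,  0.00064773, -0.00089403, -0.00171206,
        0.00030548, -0.00087403]), 'joint_efforts': array([-9.30748683e-04, -6.67861819e+01,  9.84530188e-01, -3.14470589e+01,
       -6.06875634e-02,  4.30289924e-02,  1.44686737e-04]), 'position': array([0.23043718, 0.58041526, 0.22593786]), 'ee_rot': array([ 2.59835852e+00,  1.76405409e+00, -1.93537219e-03]), 'force': array([-0.49546504, -0.17790085,  1.03064329]), 'ft_torque': array([-0.00548589,  0.05278826, -0.00442343]), 'width': 1.0025899432899636} 0.0188
scene {'camera_matrix': array([[532.57987142,   0.        , 310.18108248],
       [  0.        , 532.57987142, 241.01691064],
       [  0.        ,   0.        ,   1.        ]]), 'rvec': array([ 0.85011397,  2.76162622, -0.76325753]), 'tvec': array([ 0.43811019, -0.17106459,  1.39508823])}
top {'camera_matrix': array([[497.71093573,   0.        , 328.77142459],
       [  0.        , 497.71093573, 240.81720291],
       [  0.        ,   0.        ,   1.        ]]), 'rvec': array([ 2.14265368, -2.10858692,  0.20705507]), 'tvec': array([-0.05481713,  0.49830537,  1.24422265])}
wrist {'camera_matrix': array([[417.32302388,   0.        , 323.29172648],
       [  0.        , 417.32302388, 237.92185761],
       [  0.        ,   0.        ,   1.        ]]), 'rvec': array([-2.41551795, -1.63971528, -0.2107375 ]), 'tvec': array([-0.62439607, -0.03123401,  0.39043526])}
```

View pics/scene0.png

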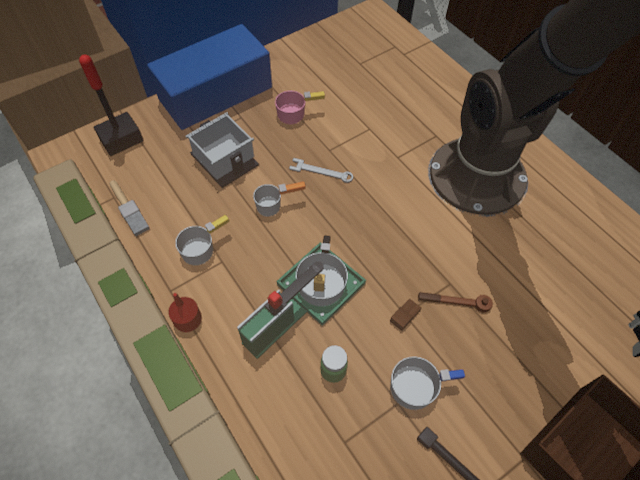

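View pics/top0.png

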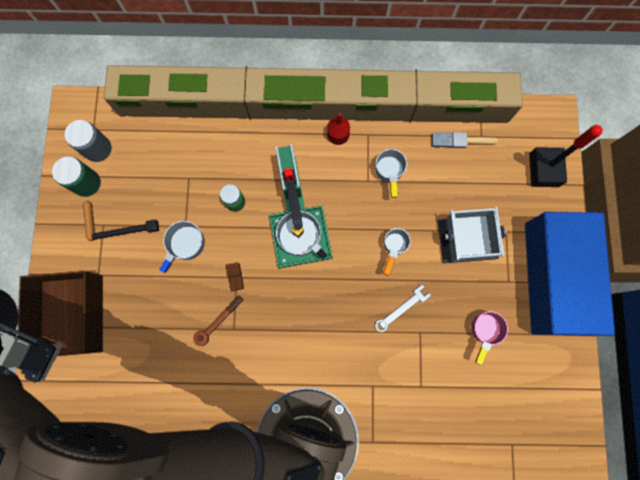

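View pics/wrist0.png

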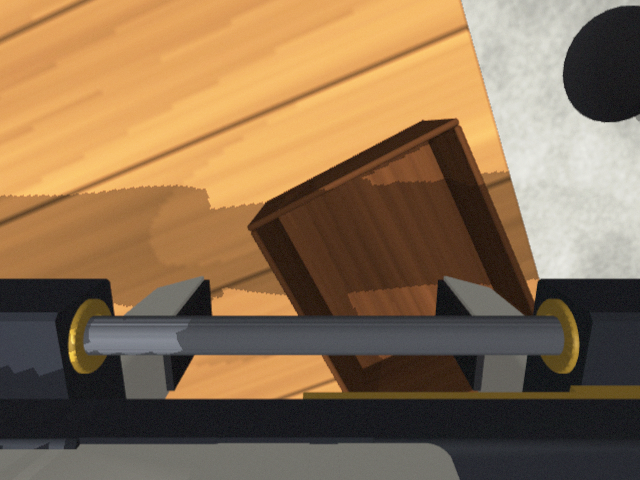

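The scene shows pans a (in the carrier), b (blue), c (yellow) and d (orange); pink is the decoy. I'll zoom in and set up helpers.

```bash
cat > h.py <<'E'
from cell import arm
import cv2, numpy as np
from scipy.spatial.transform import Rotation as R
def cam(n):
    p=arm.camera_params(n); return p["camera_matrix"],cv2.Rodrigues(p["rvec"])[0],np.array(p["tvec"])
def px2w(n,u,v,z,P=None):
    K,Rm,t=P or cam(n); d=Rm.T@np.linalg.solve(K,[u,v,1.]); c=-Rm.T@t
    return (c+d*(z-c[2])/d[2])
def w2px(n,X,P=None):
    K,Rm,t=P or cam(n); q=K@(Rm@np.array(X,float).reshape(-1,3).T+t[:,None]); return (q[:2]/q[2]).T
def crop(img,x0,y0,x1,y1,f,name):
    c=cv2.resize(img[y0:y1,x0:x1],None,fx=f,fy=f,interpolation=cv2.INTER_CUBIC)
    cv2.imwrite(f"pics/{name}.png",c)
def tool():
    s=arm.observe(); return np.array(s["position"]),R.from_rotvec(s["ee_rot"]),s
def todp(target,yaw_x=None,tilt=None):
    """dp & rot in tool axes to get TCP to target with tool down and tool x along yaw_x (world angle)"""
    p,Rt,s=tool()
    dp=Rt.inv().apply(np.array(target)-p)
    out=[np.round(dp,4)]
    if yaw_x is not None:
        best=None
        for a in (yaw_x,yaw_x+np.pi):
            x=np.array([np.cos(a),np.sin(a),0]); z=np.array([0,0,-1.]); y=np.cross(z,x)
            G=R.from_matrix(np.c_[x,y,z]); r=(Rt.inv()*G).as_rotvec()
            out.append(np.round(r,4))
    return out
E
python3 - <<'E'
from h import *
t=cv2.imread("pics/top0.png"); s=cv2.imread("pics/scene0.png")
crop(t,220,130,420,280,4,"t_c0"); crop(s,170,80,370,230,4,"s_a0"); crop(s,230,220,430,370,4,"s_b0"); crop(t,110,170,260,290,5,"t_b0")
c=-cam("top")[1].T@cam("top")[2]; print(c, -cam("scene")[1].T@cam("scene")[2])
E
```

```text
[ 0.25782995 -0.04063033  1.31577964] [0.84320213 0.46948621 1.11178579]
```

View pics/t_c0.png

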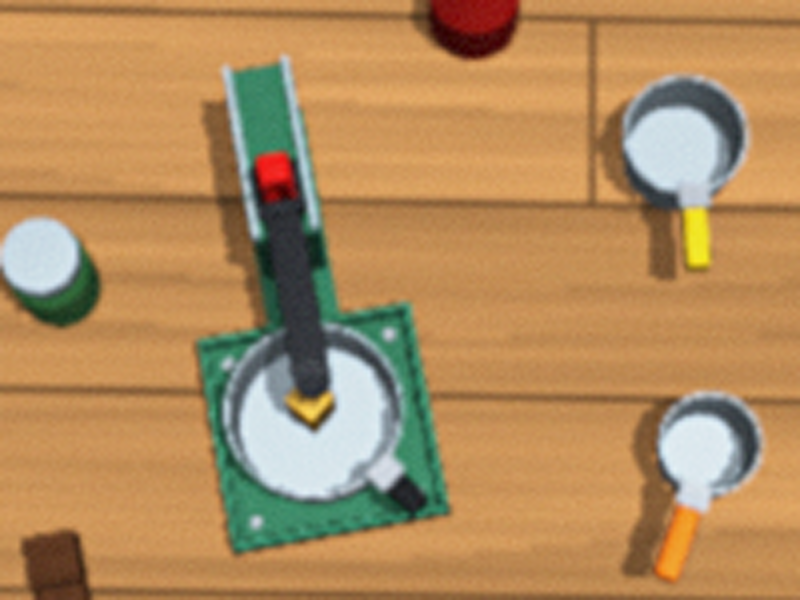

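View pics/s_b0.png

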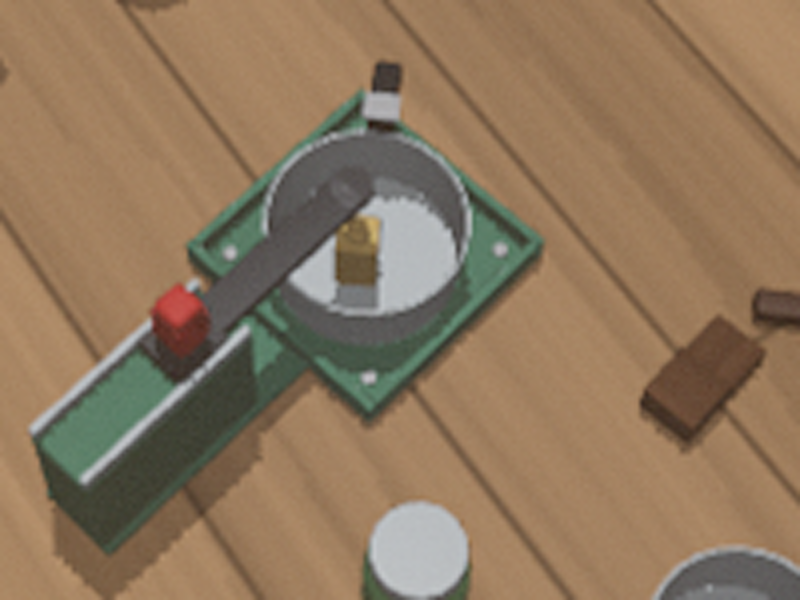

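View pics/s_a0.png

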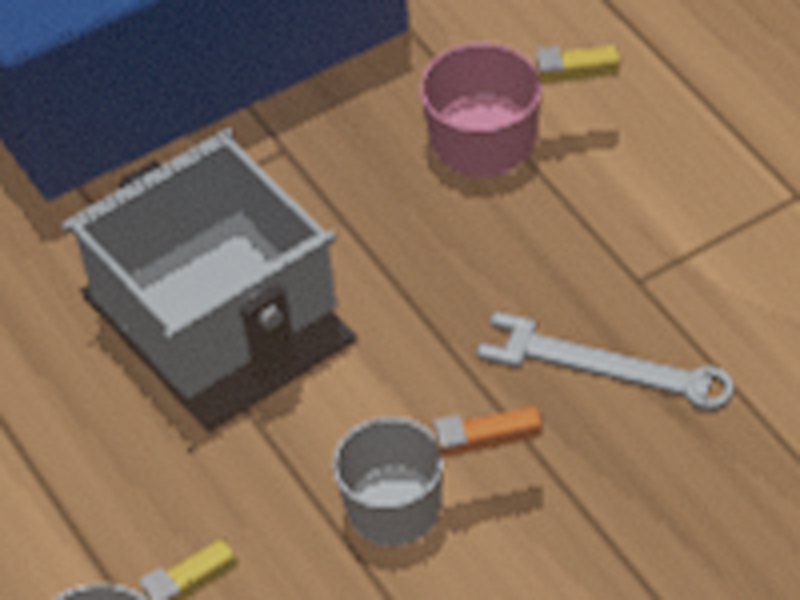

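View pics/t_b0.png

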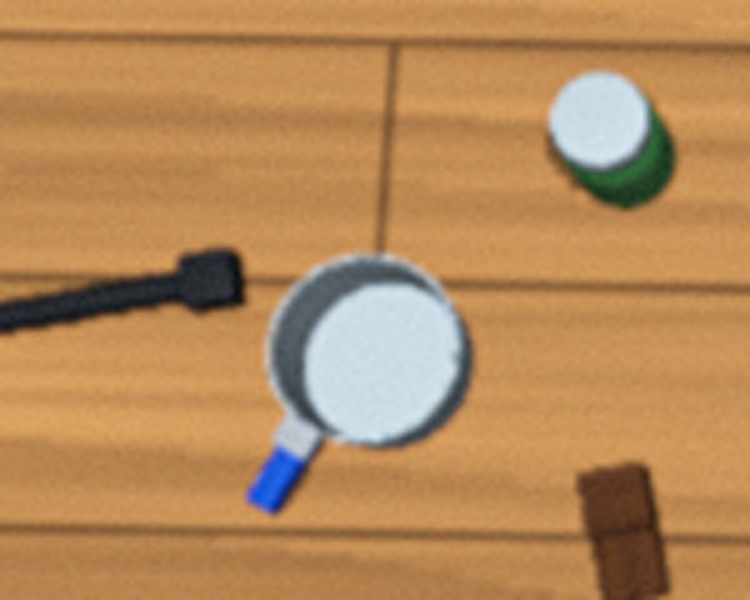

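The top view gives clean features: carrier tray corners, jar, pans and the block under the tongue. White-handled pan e isn't visible. Next I'll convert my picks to world positions.

Run:
```python
from h import *
T=lambda u,v,z,o=(220,130),f=4: px2w("top",u/f+o[0],v/f+o[1],z)
cs=[T(200,340,.02),T(407,305,.02),T(448,512,.02),T(235,552,.02)]
print("corners",np.round(cs,4)); c=np.mean(cs,0); ax=(cs[0]+cs[1]-cs[2]-cs[3]); print("centre",c,"yaw",np.degrees(np.arctan2(ax[1],ax[0])), [np.linalg.norm(cs[i]-cs[i-1]) for i in range(4)])
print("grip top",T(270,163,.149), "pan a",T(313.5,411,.056),"a handle end",T(415,505,.063))
print("block top",T(310,405,.055),"pillar end",T(257,64,.095), T(257,64,.1))
print("jar",T(40,257,.085))
def pan(n,c,e,o,f,zh=.057):
    C=T(*c,.05,o,f); H=T(*e,zh,o,f); d=H-C; print(n,C,H,"dir",np.degrees(np.arctan2(d[1],d[0])),np.linalg.norm(d[:2]))
pan("b",(370,350),(262,505),(110,170),5)
pan("c",(685,138),(697,268),(220,130),4)
pan("d",(710,443),(669,577),(220,130),4)
pan("a",(313.5,411),(415,505),(220,130),4)
# scene checks
S=lambda u,v,z,o,f: px2w("scene",u/f+o[0],v/f+o[1],z)
print("sc pan a", S(368,222,.056,(230,220),4), "d",S(389,463,.05,(170,80),4),"jar",S(418,550,.085,(230,220),4),"grip", S(178,308,.149,(230,220),4))
print("bin corners", [np.round(S(u,v,.087,(170,80),4),4) for u,v in ((68,222),(230,133),(332,237),(170,330))])
```

```text
corners [[ 0.5719  0.1113  0.02  ]
 [ 0.5984 -0.0267  0.02  ]
 [ 0.4584 -0.0562  0.02  ]
 [ 0.4296  0.083   0.02  ]]
centre [0.51457851 0.02786433 0.02      ] yaw 11.555410974873583 [np.float64(0.1451115984804466), np.float64(0.14044588828039015), np.float64(0.14313794852912282), np.float64(0.1421305538932771)]
grip top [0.65279363 0.05746193 0.149     ] pan a [0.51733133 0.03205649 0.056     ] a handle end [ 0.45588521 -0.03457063  0.063     ]
block top [0.52145969 0.034482   0.055     ] pillar end [0.73790677 0.07246991 0.095     ] [0.7359405  0.07200668 0.1       ]
jar [0.60895535 0.2079162  0.085     ]
b [0.49445427 0.32722323 0.05      ] [0.41218145 0.37432116 0.057     ] dir 150.21057617998343 0.09479995232190001
c [ 0.70871284 -0.21039463  0.05      ] [ 0.61701915 -0.21659627  0.057     ] dir -176.13073353280038 0.09190317280100253
d [ 0.50174417 -0.22491418  0.05      ] [ 0.41316426 -0.1968764   0.057     ] dir 162.4361039530424 0.09291134348325525
a [0.51856727 0.03240268 0.05      ] [ 0.45683376 -0.03454161  0.057     ] dir -132.68108605155376 0.0910635124389108
sc pan a [0.52087924 0.03447778 0.056     ] d [ 0.50482263 -0.2230725   0.05      ] jar [0.61346306 0.21030592 0.085     ] grip [0.6543266 0.0590222 0.149    ]
bin corners [array([ 0.5861, -0.4741,  0.087 ]), array([ 0.4629, -0.483 ,  0.087 ]), array([ 0.4539, -0.3685,  0.087 ]), array([ 0.575 , -0.3602,  0.087 ])]
```

Run:
```python
from h import *
T=lambda u,v,z,o=(220,130),f=4: px2w("top",u/f+o[0],v/f+o[1],z)
print("tip",T(313,392,.105))
K,Rm,t=cam("wrist"); p,Rt,s=tool(); print("cam in tool",Rt.inv().apply(-Rm.T@t-p), (Rt.inv()*R.from_matrix(Rm.T)).as_matrix().round(3))
print(todp([.645,.058,.28],np.radians(101.5)))
```

```text
tip [0.51929229 0.02986199 0.105     ]
cam in tool [ 0.00032255 -0.06926695 -0.15833101] [[ 1.    -0.    -0.001]
 [ 0.     0.967  0.255]
 [ 0.    -0.255  0.967]]
[array([-0.3328,  0.5781, -0.0534]), array([-2.000e-04,  1.100e-03, -5.786e-01]), array([1.500e-03, 3.000e-04, 2.563e+00])]
```

```bash
python3 -m pendant '[{"dp":[-0.05,0.08,-0.053],"rotation":[0,0,-0.1],"fingers":-1},{"dp":[-0.333,0.578,-0.053],"rotation":[0,0,-0.579],"fingers":-1},{"dp":[-0.333,0.578,-0.053],"rotation":[0,0,-0.579],"fingers":-1},{"dp":[-0.333,0.578,-0.053],"rotation":[0,0,-0.579],"fingers":-1},{"dp":[-0.333,0.578,-0.053],"rotation":[0,0,-0.579],"fingers":-1},{"dp":[-0.333,0.578,-0.053],"rotation":[0,0,-0.579],"fingers":-1},{"dp":[-0.333,0.578,-0.053],"rotation":[0,0,-0.579],"fingers":-1},{"dp":[-0.333,0.578,-0.053],"rotation":[0,0,-0.579],"fingers":-1},{"dp":[-0.333,0.578,-0.053],"rotation":[0,0,-0.579],"fingers":-1},{"dp":[-0.333,0.578,-0.053],"rotation":[0,0,-0.579],"fingers":-1},{"dp":[-0.333,0.578,-0.053],"rotation":[0,0,-0.579],"fingers":-1},{"dp":[-0.333,0.578,-0.053],"rotation":[0,0,-0.579],"fingers":-1},{"dp":[-0.333,0.578,-0.053],"rotation":[0,0,-0.579],"fingers":-1},{"dp":[-0.333,0.578,-0.053],"rotation":[0,0,-0.579],"fingers":-1},{"dp":[-0.333,0.578,-0.053],"rotation":[0,0,-0.579],"fingers":-1},{"dp":[-0.333,0.578,-0.053],"rotation":[0,0,-0.579],"fingers":-1},{"dp":[-0.333,0.578,-0.053],"rotation":[0,0,-0.579],"fingers":-1}]'
python3 - <<'E'
from h import *
p,Rt,s=tool(); print(p,Rt.as_rotvec(),s["clock"])
cv2.imwrite("pics/w1.png",arm.get_image("wrist"));cv2.imwrite("pics/s1.png",arm.get_image("scene"));cv2.imwrite("pics/t1.png",arm.get_image("top"))
E
```

```text
clock: 2.28
position: [0.6447, 0.0581, 0.2797]
ee_rot: [1.986, 2.433, -0.001]
force: [0.4, 0.9, 0.5]
width: 0.999
[0.64473068 0.05814408 0.27973871] [ 1.98637343e+00  2.43322035e+00 -1.45767494e-03] 2.275
```

View pics/w1.png

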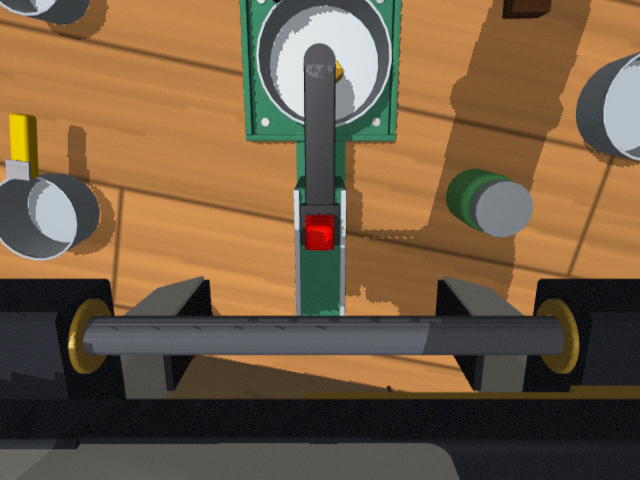

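View pics/t1.png

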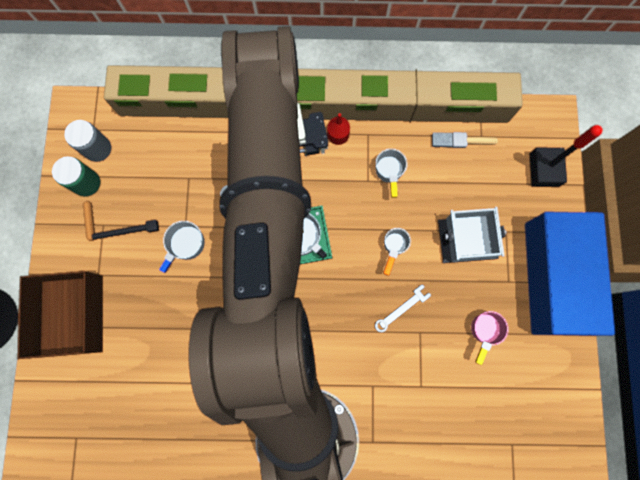

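The carrier axis is vertical in the wrist view, so the yaw of 101.5° is good. The red grip is at about (319,233), and no white pan is visible anywhere.

Run:
```python
from h import *
im=cv2.imread("pics/w1.png"); hsv=cv2.cvtColor(im,cv2.COLOR_BGR2HSV)
m=((hsv[...,0]<8)|(hsv[...,0]>172))&(hsv[...,1]>180)&(hsv[...,2]>90); m[270:]=0
ys,xs=np.where(m); print(xs.min(),xs.max(),ys.min(),ys.max())
crop(im,230,170,410,290,4,"w1c"); crop(im,230,0,410,140,4,"w1d")
W=lambda u,v,z: px2w("wrist",u,v,z)
print("grip top centre",W(xs.mean(),ys.mean(),.145), "top edge", W(319.5,ys.min(),.149),W(319.5,ys.max(),.149),W(319.5,ys.max(),.107))
print("pan a",W(325,58,.056), "tray bottom corners",W(248,140,.02),W(396,140,.02))
print("tip",W(320,45,.105))
```

```text
305 333 215 249
grip top centre [0.64903361 0.05623321 0.145     ] top edge [0.63594168 0.05384671 0.149     ] [0.66044405 0.05877393 0.149     ] [0.67254702 0.06078187 0.107     ]
pan a [0.5205564 0.0344695 0.056    ] tray bottom corners [ 0.60297837 -0.02524675  0.02      ] [0.57418483 0.11622241 0.02      ]
tip [0.51985102 0.03043088 0.105     ]
```

View pics/w1c.png

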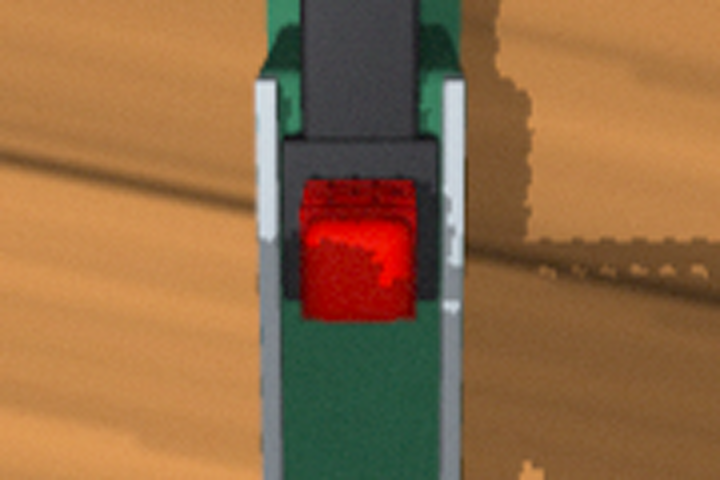

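View pics/w1d.png

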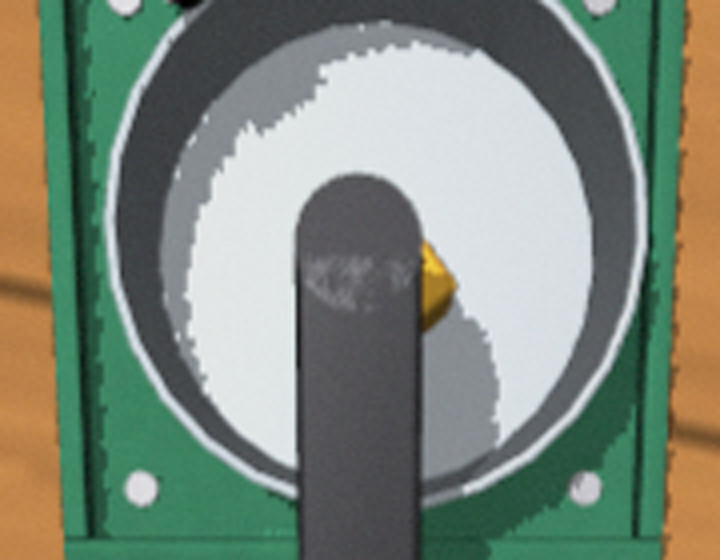

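Run:
```python
from h import *
print(px2w("wrist",319.6,238,.149)); print(todp([.6525,.0573,.113],np.radians(101.5)))
```

```text
[0.65238746 0.05722686 0.149     ]
[array([-0.002 ,  0.0075,  0.1666]), array([-0.0005,  0.0011,  0.0005]), array([-1.7000e-03, -8.0000e-04, -3.1411e+00])]
```

```bash
python3 -m pendant '[{"dp":[-0.002,0.0075,0.05],"rotation":[0,0,0],"fingers":-1},{"dp":[-0.002,0.0075,0.1],"rotation":[0,0,0],"fingers":-1},{"dp":[-0.002,0.0075,0.14],"rotation":[0,0,0],"fingers":-1},{"dp":[-0.002,0.0075,0.166],"rotation":[0,0,0],"fingers":-1},{"dp":[-0.002,0.0075,0.166],"rotation":[0,0,0],"fingers":-1},{"dp":[-0.002,0.0075,0.166],"rotation":[0,0,0],"fingers":1},{"dp":[-0.002,0.0075,0.166],"rotation":[0,0,0],"fingers":1},{"dp":[-0.002,0.0075,0.166],"rotation":[0,0,0],"fingers":1},{"dp":[-0.002,0.0075,0.166],"rotation":[0,0,0],"fingers":1},{"dp":[-0.002,0.0075,0.166],"rotation":[0,0,0],"fingers":1},{"dp":[-0.002,0.0075,0.166],"rotation":[0,0,0],"fingers":1},{"dp":[-0.002,0.0075,0.166],"rotation":[0,0,0],"fingers":1},{"dp":[-0.002,0.0075,0.166],"rotation":[0,0,0],"fingers":1},{"dp":[-0.002,0.0075,0.166],"rotation":[0,0,0],"fingers":1}]' 30
```

```text
clock: 4.18
position: [0.6527, 0.0565, 0.1136]
ee_rot: [1.987, 2.432, -0.002]
force: [1.0, -2.8, -1.4]
width: 0.216
```

```bash
python3 -m pendant '[{"dp":[0,0.01,0],"rotation":[0,0,0],"fingers":1},{"dp":[0,0.02,0],"rotation":[0,0,0],"fingers":1},{"dp":[0,0.03,0],"rotation":[0,0,0],"fingers":1},{"dp":[0,0.04,0],"rotation":[0,0,0],"fingers":1},{"dp":[0,0.05,0],"rotation":[0,0,0],"fingers":1},{"dp":[0,0.055,0],"rotation":[0,0,0],"fingers":1},{"dp":[0,0.055,0],"rotation":[0,0,0],"fingers":1}]'
```

```text
clock: 5.05
position: [0.7076, 0.0677, 0.1136]
ee_rot: [1.986, 2.431, -0.001]
force: [1.7, -0.4, 0.0]
width: 0.216
```

```bash
python3 -m pendant '[{"dp":[0,0.004,0],"rotation":[0,0,0],"fingers":1},{"dp":[0,0.008,0],"rotation":[0,0,0],"fingers":1},{"dp":[0,0.008,0],"rotation":[0,0,0],"fingers":1}]'
```

```text
clock: 5.42
position: [0.7098, 0.0682, 0.1132]
ee_rot: [-1.985, -2.428, 0.013]
force: [-22.8, -3.9, 16.1]
width: 0.214
```

Stopped with 23 N at its back stop. Now I'll release and look at the block.

```bash
python3 -m pendant '[{"dp":[0,-0.002,0],"rotation":[0,0,0],"fingers":1},{"dp":[0,-0.002,0],"rotation":[0,0,0],"fingers":-1},{"dp":[0,-0.002,0],"rotation":[0,0,0],"fingers":-1},{"dp":[0,-0.002,0],"rotation":[0,0,0],"fingers":-1},{"dp":[0,-0.002,-0.05],"rotation":[0,0,0],"fingers":-1},{"dp":[0,-0.002,-0.1],"rotation":[0,0,0],"fingers":-1},{"dp":[0,-0.05,-0.15],"rotation":[0,0,0],"fingers":-1},{"dp":[0,-0.1,-0.17],"rotation":[0,0,0],"fingers":-1},{"dp":[0,-0.1,-0.17],"rotation":[0,0,0],"fingers":-1},{"dp":[0,-0.1,-0.17],"rotation":[0,0,0],"fingers":-1}]'
python3 - <<'E'
from h import *
p,Rt,s=tool(); print(p,Rt.as_rotvec(),s["clock"])
im=arm.get_image("wrist");cv2.imwrite("pics/w2.png",im);crop(im,220,100,420,290,4,"w2c")
E
```

```text
clock: 6.68
position: [0.6138, 0.0491, 0.2844]
ee_rot: [-1.985, -2.428, 0.012]
force: [-0.1, 0.2, 1.4]
width: 0.998
[0.61379637 0.04914286 0.28440391] [-1.98463834 -2.4283543   0.01199283] 6.675
```

View pics/w2.png

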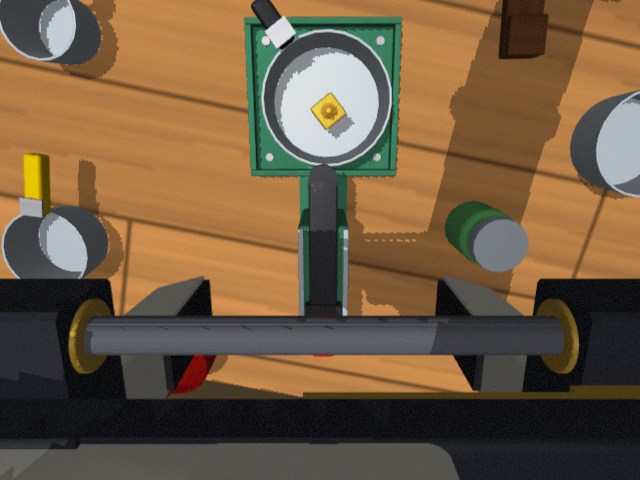

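View pics/w2c.png

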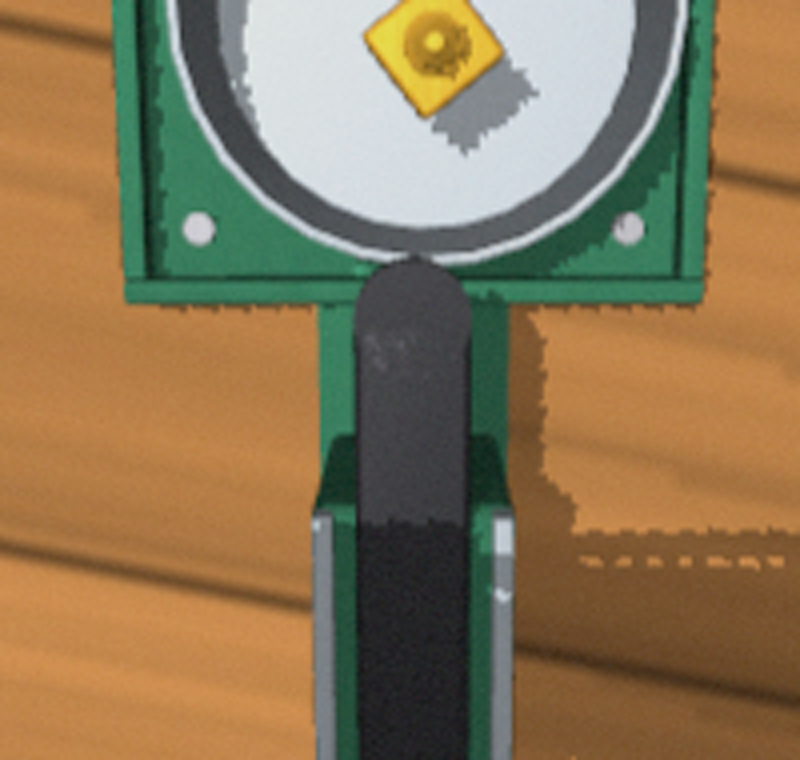

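Run:
```python
from h import *
im=cv2.imread("pics/w2.png"); crop(im,230,0,430,190,4,"w2d")
W=lambda u,v,z: px2w("wrist",u,v,z)
P=[W(310.75,109,.055),W(326.5,129.5,.055),W(345.75,112.75,.055),W(330,92,.055)]
print(np.round(P,4),np.mean(P,0)); 
for i in range(4):
    d=P[i]-P[i-1]; print(np.linalg.norm(d),np.degrees(np.arctan2(d[1],d[0]))%90)
print("nipple",W(329,110.5,.068))
print("pan a",W(327,98,.056))
C=[W(245,17,.02),W(402,17,.02),W(396,175.5,.02),W(251,175.5,.02)]; print(np.round(C,4),np.mean(C,0))
```

```text
[[0.5303 0.0214 0.055 ]
 [0.5448 0.0386 0.055 ]
 [0.5273 0.0525 0.055 ]
 [0.5129 0.0352 0.055 ]] [0.5288196  0.03692803 0.055     ]
0.022269165563334806 51.48750889489542
0.022539193818872188 49.97753351190115
0.02239603007421587 51.618381736009724
0.022485063761864762 50.29711154189536
nipple [0.52899671 0.03748201 0.068     ]
pan a [0.51841443 0.03365013 0.056     ]
[[ 0.4612 -0.055   0.02  ]
 [ 0.4324  0.0868  0.02  ]
 [ 0.5745  0.1163  0.02  ]
 [ 0.6036 -0.0267  0.02  ]] [0.51792169 0.03037715 0.02      ]
```

View pics/w2d.png

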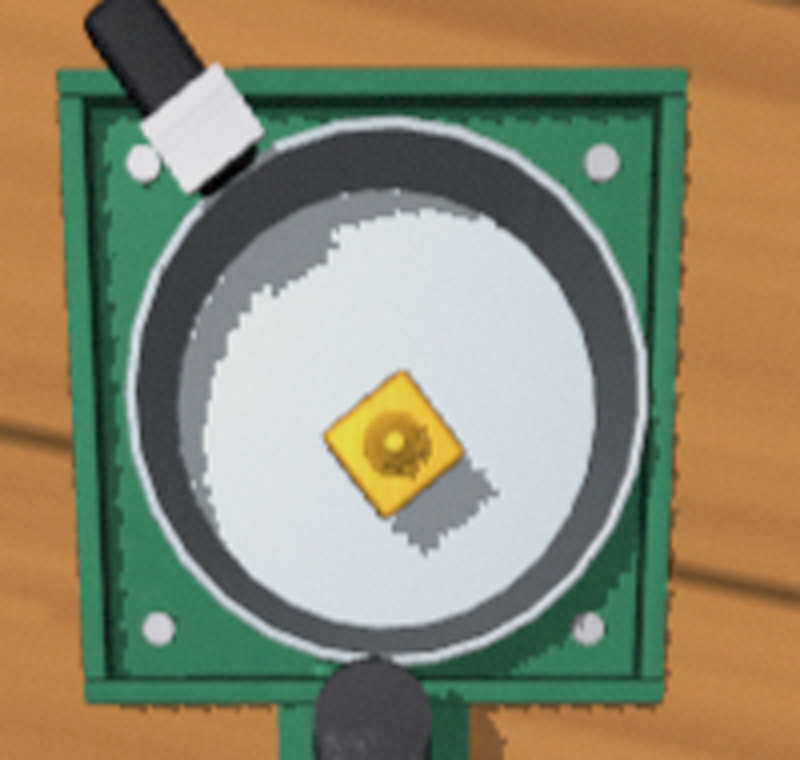

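Block at (0.5288, 0.0370), yaw 51° mod 90. The gripper body would graze the tongue, so I'll tilt about the jaw axis by 12°.

```bash
cat >> h.py <<'E'
def go(hold,yaw,tilt=0.):
    """hold point target, tool-x world yaw deg, tilt deg about tool x -> dp, rotvec (shorter of both)"""
    p,Rt,s=tool(); res=[]
    for a in (yaw,yaw+180):
        G=R.from_euler('z',a,degrees=True)*R.from_euler('x',180,degrees=True)*R.from_euler('x',tilt if a==yaw else -tilt,degrees=True)
        tcp=np.array(hold)+G.apply([0,0,arm.hold_point_z])
        r=(Rt.inv()*G).as_rotvec(); res.append((np.linalg.norm(r),np.round(Rt.inv().apply(tcp-p),4),np.round(r,4),np.round(tcp,4)))
    res.sort(key=lambda q:q[0]); print("dp",res[0][1].tolist(),"rot",res[0][2].tolist(),"tcp",res[0][3].tolist(), "| other rot",res[1][2].tolist(),"j7",round(float(s["joints"][6]),2))
E
python3 - <<'E'
from h import *
go([.5288,.0370,.13],141,-12); go([.5288,.0370,.045],141,-12)
E
```

```text
dp [0.0076, -0.081, 0.1729] rot [-0.2114, 0.0694, -0.6874] tcp [0.5313, 0.04, 0.1116] | other rot [0.0885, 0.2697, 2.4392] j7 1.67
dp [0.0077, -0.0802, 0.2579] rot [-0.2114, 0.0694, -0.6874] tcp [0.5313, 0.04, 0.0266] | other rot [0.0885, 0.2697, 2.4392] j7 1.67
```

```bash
python3 -m pendant '[{"dp":[0.004,-0.04,0],"rotation":[-0.06,0.02,-0.2],"fingers":0.04},{"dp":[0.0076,-0.081,0],"rotation":[-0.1,0.04,-0.4],"fingers":0.04},{"dp":[0.0076,-0.081,0.04],"rotation":[-0.2114,0.0694,-0.6],"fingers":0.04},{"dp":[0.0076,-0.081,0.1],"rotation":[-0.2114,0.0694,-0.6874],"fingers":0.04},{"dp":[0.0076,-0.081,0.15],"rotation":[-0.2114,0.0694,-0.6874],"fingers":0.04},{"dp":[0.0076,-0.081,0.1729],"rotation":[-0.2114,0.0694,-0.6874],"fingers":0.04},{"dp":[0.0076,-0.081,0.1729],"rotation":[-0.2114,0.0694,-0.6874],"fingers":0.04},{"dp":[0.0076,-0.081,0.1729],"rotation":[-0.2114,0.0694,-0.6874],"fingers":0.04},{"dp":[0.0076,-0.081,0.1729],"rotation":[-0.2114,0.0694,-0.6874],"fingers":0.04}]' 30
python3 - <<'E'
from h import *
im=arm.get_image("wrist");cv2.imwrite("pics/w3.png",im)
go([.5288,.0370,.045],141,-12)
E
```

```text
clock: 7.85
position: [0.5324, 0.0403, 0.1128]
ee_rot: [1.019, 2.88, 0.304]
force: [-0.7, 0.7, -0.0]
width: 0.478
dp [0.0008, -0.0188, 0.0841] rot [0.0015, 0.0014, 0.0005] tcp [0.5313, 0.04, 0.0266] | other rot [-0.0022, 0.0023, -3.1411] j7 2.6
```

View pics/w3.png

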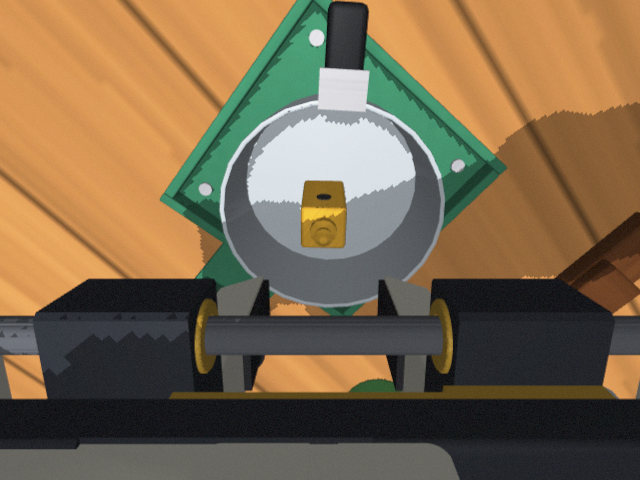

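```bash
python3 -m pendant '[{"dp":[0.0008,-0.008,0.03],"rotation":[0,0,0],"fingers":0.04},{"dp":[0.0008,-0.014,0.06],"rotation":[0,0,0],"fingers":0.04},{"dp":[0.0008,-0.0188,0.084],"rotation":[0,0,0],"fingers":0.04},{"dp":[0.0008,-0.0188,0.084],"rotation":[0,0,0],"fingers":0.04},{"dp":[0.0008,-0.0188,0.084],"rotation":[0,0,0],"fingers":1},{"dp":[0.0008,-0.0188,0.084],"rotation":[0,0,0],"fingers":1},{"dp":[0.0008,-0.0188,0.084],"rotation":[0,0,0],"fingers":1},{"dp":[0.0008,-0.0188,0.084],"rotation":[0,0,0],"fingers":1},{"dp":[0.0008,-0.0188,0.084],"rotation":[0,0,0],"fingers":1}]' 30
```

```text
clock: 9.02
position: [0.5321, 0.0401, 0.0278]
ee_rot: [1.018, 2.878, 0.305]
force: [-1.4, -0.7, 8.1]
width: 0.26
```

Run:
```python
from h import *
t=cv2.imread("pics/top0.png"); crop(t,425,185,525,285,6,"t_bin")
p,Rt,s=tool(); print("up",Rt.inv().apply([0,0,.1]))
```

```text
up [-0.00030217  0.02107105 -0.09775438]
```

View pics/t_bin.png

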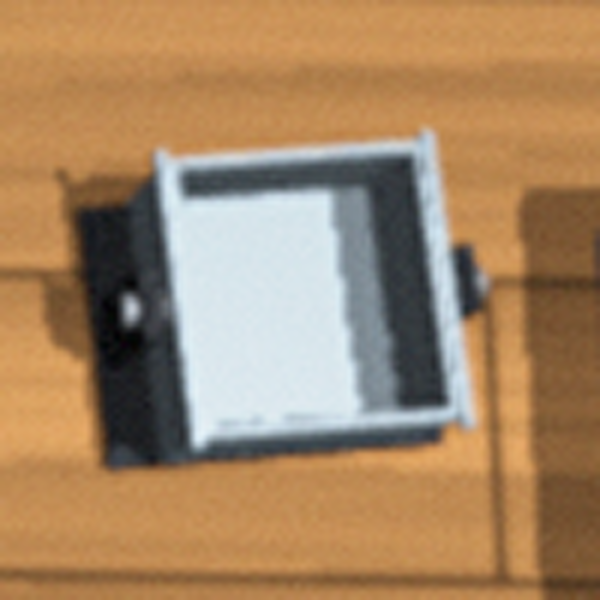

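```bash
python3 -m pendant '[{"dp":[0,0.006,-0.03],"rotation":[0,0,0],"fingers":1},{"dp":[0,0.0125,-0.06],"rotation":[0,0,0],"fingers":1},{"dp":[0,0.02,-0.1],"rotation":[0,0,0],"fingers":1},{"dp":[0,0.032,-0.15],"rotation":[0,0,0],"fingers":1},{"dp":[0,0.034,-0.16],"rotation":[0,0,0],"fingers":1},{"dp":[0,0.034,-0.16],"rotation":[0,0,0],"fingers":1}]'
python3 - <<'E'
from h import *
print(px2w("top",477.5,233.3,.087)); 
for u,v in ((163,158),(428,135),(470,422),(200,445)): print(px2w("top",425+u/6,185+v/6,.087))
for y in (4+90,4,8): go([.521,-.421,.2],y,0); 
go([.521,-.421,.06],94,0)
E
```

```text
clock: 9.78
position: [0.5313, 0.0401, 0.1917]
ee_rot: [1.018, 2.877, 0.305]
force: [0.2, -0.1, -2.4]
width: 0.259
[ 0.51717351 -0.42203968  0.087     ]
[ 0.57323949 -0.35969433  0.087     ]
[ 0.58526867 -0.47295198  0.087     ]
[ 0.46185207 -0.48463988  0.087     ]
[ 0.45027206 -0.37131538  0.087     ]
dp [-0.2819, -0.3592, -0.0658] rot [0.2023, -0.0838, 0.818] tcp [0.521, -0.421, 0.1812] | other rot [0.103, 0.2487, -2.3097] j7 2.54
dp [-0.2819, -0.3592, -0.0658] rot [0.2014, 0.0834, -0.7468] tcp [0.521, -0.421, 0.1812] | other rot [0.1046, -0.2526, 2.3808] j7 2.54
dp [-0.2819, -0.3592, -0.0658] rot [0.1993, 0.0908, -0.8163] tcp [0.521, -0.421, 0.1812] | other rot [0.1116, -0.245, 2.3114] j7 2.54
dp [-0.2814, -0.3888, 0.071] rot [0.2023, -0.0838, 0.818] tcp [0.521, -0.421, 0.0412] | other rot [0.103, 0.2487, -2.3097] j7 2.54
```

```bash
python3 -m pendant '[{"dp":[-0.03,-0.04,-0.0658],"rotation":[0.1,-0.04,0.1],"fingers":1},{"dp":[-0.2819,-0.3592,-0.0658],"rotation":[0.2023,-0.0838,0.818],"fingers":1},{"dp":[-0.2819,-0.3592,-0.0658],"rotation":[0.2023,-0.0838,0.818],"fingers":1},{"dp":[-0.2819,-0.3592,-0.0658],"rotation":[0.2023,-0.0838,0.818],"fingers":1},{"dp":[-0.2819,-0.3592,-0.0658],"rotation":[0.2023,-0.0838,0.818],"fingers":1},{"dp":[-0.2819,-0.3592,-0.0658],"rotation":[0.2023,-0.0838,0.818],"fingers":1},{"dp":[-0.2819,-0.3592,-0.0658],"rotation":[0.2023,-0.0838,0.818],"fingers":1},{"dp":[-0.2819,-0.3592,-0.0658],"rotation":[0.2023,-0.0838,0.818],"fingers":1},{"dp":[-0.2819,-0.3592,-0.0658],"rotation":[0.2023,-0.0838,0.818],"fingers":1},{"dp":[-0.2819,-0.3592,-0.0658],"rotation":[0.2023,-0.0838,0.818],"fingers":1},{"dp":[-0.2819,-0.3592,-0.0658],"rotation":[0.2023,-0.0838,0.818],"fingers":1},{"dp":[-0.2819,-0.3592,-0.0658],"rotation":[0.2023,-0.0838,0.818],"fingers":1}]'
python3 - <<'E'
from h import *
p,Rt,s=tool(); print(p,s["joints"][6],s["clock"])
im=arm.get_image("wrist");cv2.imwrite("pics/w4.png",im)
im=arm.get_image("scene");cv2.imwrite("pics/s4.png",im)
go([.518,-.422,.067],95,0)
E
```

```text
clock: 11.28
position: [0.5215, -0.4197, 0.1811]
ee_rot: [-2.14, -2.299, -0.001]
force: [0.4, 0.1, -1.8]
width: 0.257
[ 0.52148838 -0.41965865  0.18114055] 2.4208640763111724 11.275
dp [-0.0016, -0.0035, 0.1331] rot [0.0003, -0.0001, -0.0163] tcp [0.518, -0.422, 0.0482] | other rot [-0.0002, -0.0005, 3.1253] j7 2.42
```

View pics/w4.png

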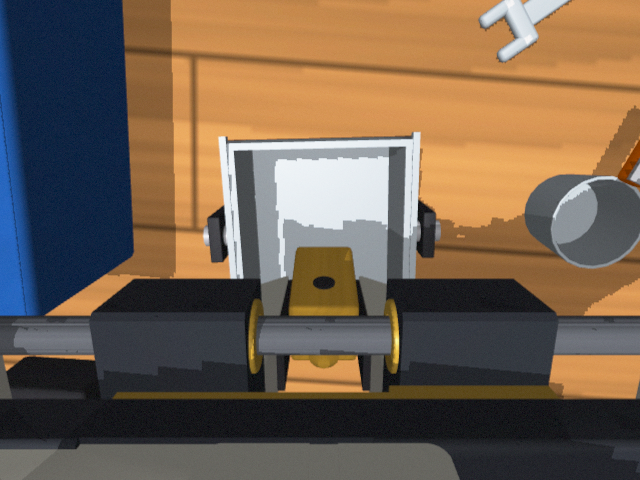

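View pics/s4.png

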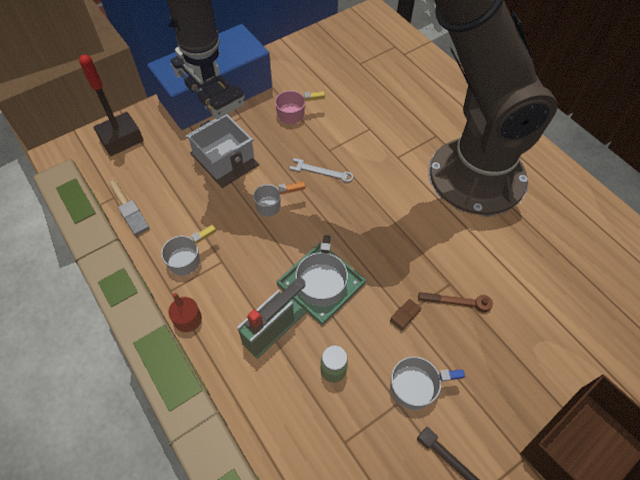

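Run:
```python
from h import *
for z in (.0,.08,.1,.12): print(z,px2w("top",526,214,z),px2w("top",530,331,z), px2w("wrist",132,250,0),px2w("scene",151,72,z),px2w("scene",272,68,z), px2w("scene",271,95,0),px2w("scene",180,120,0))
```

```text
0.0 [ 0.59156002 -0.58381698  0.        ] [ 0.27737248 -0.57578012  0.        ] [ 0.56394288 -0.57933486  0.        ] [ 0.53690126 -0.84065819  0.        ] [ 0.22763135 -0.64993233  0.        ] [ 0.29029529 -0.55534935  0.        ] [ 0.55388107 -0.61690199  0.        ]
0.08 [ 0.57126908 -0.55079099  0.08      ] [ 0.27618429 -0.54324277  0.08      ] [ 0.56394288 -0.57933486  0.        ] [ 0.55894154 -0.74638504  0.08      ] [ 0.27192555 -0.56938311  0.08      ] [ 0.29029529 -0.55534935  0.        ] [ 0.55388107 -0.61690199  0.        ]
0.1 [ 0.56619635 -0.54253449  0.1       ] [ 0.27588724 -0.53510844  0.1       ] [ 0.56394288 -0.57933486  0.        ] [ 0.56445161 -0.72281675  0.1       ] [ 0.2829991 -0.5492458  0.1      ] [ 0.29029529 -0.55534935  0.        ] [ 0.55388107 -0.61690199  0.        ]
0.12 [ 0.56112361 -0.53427799  0.12      ] [ 0.27559019 -0.5269741   0.12      ] [ 0.56394288 -0.57933486  0.        ] [ 0.56996168 -0.69924846  0.12      ] [ 0.29407265 -0.5291085   0.12      ] [ 0.29029529 -0.55534935  0.        ] [ 0.55388107 -0.61690199  0.        ]
```

Pan c has been knocked to a new spot, to be re-measured. Lowering the block into the bin.

```bash
python3 -m pendant '[{"dp":[-0.0016,-0.0035,0.05],"rotation":[0,0,0],"fingers":1},{"dp":[-0.0016,-0.0035,0.1],"rotation":[0,0,0],"fingers":1},{"dp":[-0.0016,-0.0035,0.128],"rotation":[0,0,0],"fingers":1},{"dp":[-0.0016,-0.0035,0.134],"rotation":[0,0,0],"fingers":1},{"dp":[-0.0016,-0.0035,0.134],"rotation":[0,0,0],"fingers":1},{"dp":[-0.0016,-0.0035,0.134],"rotation":[0,0,0],"fingers":0.1},{"dp":[-0.0016,-0.0035,0.134],"rotation":[0,0,0],"fingers":0.1},{"dp":[-0.0016,-0.0035,0.134],"rotation":[0,0,0],"fingers":0.1},{"dp":[-0.0016,-0.0035,0.1],"rotation":[0,0,0],"fingers":0.1},{"dp":[-0.0016,-0.0035,0.05],"rotation":[0,0,0],"fingers":0.1},{"dp":[-0.0016,0.03,0],"rotation":[0,0,0],"fingers":0.1},{"dp":[-0.0016,0.03,0],"rotation":[0,0,0],"fingers":0.1}]'
python3 - <<'E'
from h import *
im=arm.get_image("wrist");cv2.imwrite("pics/w5.png",im)
im=arm.get_image("top");cv2.imwrite("pics/t5.png",im);crop(im,340,120,480,260,4,"t5c")
im=arm.get_image("scene");cv2.imwrite("pics/s5.png",im);crop(im,130,200,280,300,5,"s5c")
E
```

```text
clock: 12.88
position: [0.5561, -0.4201, 0.1864]
ee_rot: [2.131, 2.295, 0.005]
force: [-0.2, 0.2, -1.0]
width: 0.45
```

View pics/w5.png

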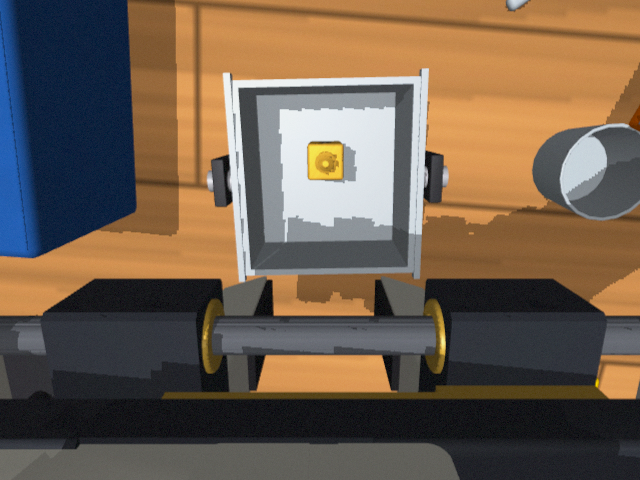

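View pics/t5.png

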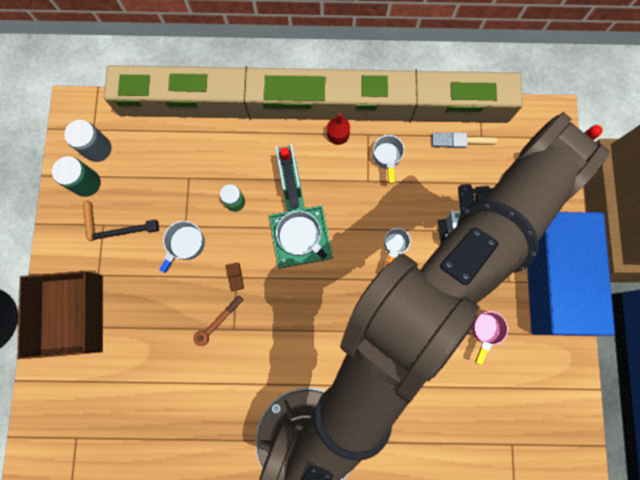

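View pics/s5c.png

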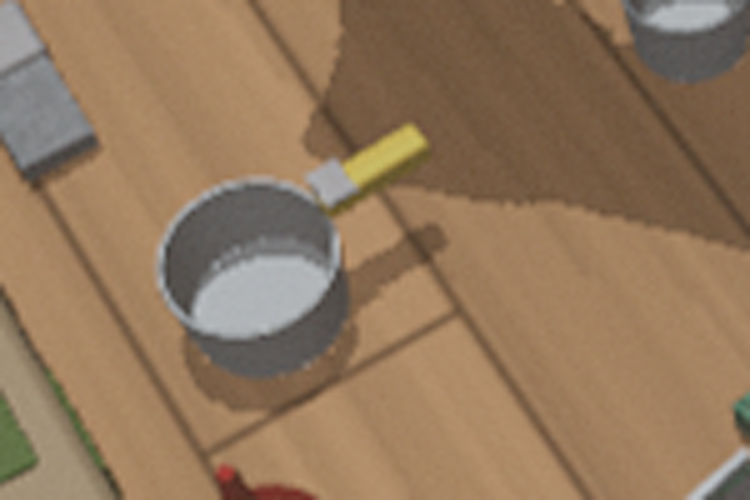

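Block stands in the bin. Next is pan b: I'll move to a look pose over it.

Run:
```python
from h import *
go([.555,.292,.28],60,0)
```

```text
dp [0.7094, 0.0547, -0.08] rot [-0.0009, -0.0005, 0.5945] tcp [0.555, 0.292, 0.2612] | other rot [0.0007, -0.0011, -2.5471] j7 2.4
```

```bash
python3 -m pendant '[{"dp":[0,0,-0.04],"rotation":[0,0,0],"fingers":0.1},{"dp":[0.05,0.005,-0.08],"rotation":[0,0,0],"fingers":0},{"dp":[0.709,0.0547,-0.08],"rotation":[0,0,0.5945],"fingers":-0.3},{"dp":[0.709,0.0547,-0.08],"rotation":[0,0,0.5945],"fingers":-0.3},{"dp":[0.709,0.0547,-0.08],"rotation":[0,0,0.5945],"fingers":-0.3},{"dp":[0.709,0.0547,-0.08],"rotation":[0,0,0.5945],"fingers":-0.3},{"dp":[0.709,0.0547,-0.08],"rotation":[0,0,0.5945],"fingers":-0.3},{"dp":[0.709,0.0547,-0.08],"rotation":[0,0,0.5945],"fingers":-0.3},{"dp":[0.709,0.0547,-0.08],"rotation":[0,0,0.5945],"fingers":-0.3},{"dp":[0.709,0.0547,-0.08],"rotation":[0,0,0.5945],"fingers":-0.3},{"dp":[0.709,0.0547,-0.08],"rotation":[0,0,0.5945],"fingers":-0.3},{"dp":[0.709,0.0547,-0.08],"rotation":[0,0,0.5945],"fingers":-0.3},{"dp":[0.709,0.0547,-0.08],"rotation":[0,0,0.5945],"fingers":-0.3},{"dp":[0.709,0.0547,-0.08],"rotation":[0,0,0.5945],"fingers":-0.3},{"dp":[0.709,0.0547,-0.08],"rotation":[0,0,0.5945],"fingers":-0.3},{"dp":[0.709,0.0547,-0.08],"rotation":[0,0,0.5945],"fingers":-0.3},{"dp":[0.709,0.0547,-0.08],"rotation":[0,0,0.5945],"fingers":-0.3},{"dp":[0.709,0.0547,-0.08],"rotation":[0,0,0.5945],"fingers":-0.3},{"dp":[0.709,0.0547,-0.08],"rotation":[0,0,0.5945],"fingers":-0.3}]' 60
python3 - <<'E'
from h import *
p,Rt,s=tool(); print(p,s["clock"])
im=arm.get_image("wrist");cv2.imwrite("pics/w6.png",im)
E
```

```text
clock: 15.4
position: [0.5551, 0.2914, 0.2613]
ee_rot: [-2.72, -1.57, 0.0]
force: [-0.0, 0.8, -0.0]
width: 0.651
[0.55511559 0.29143592 0.26129475] 15.4
```

View pics/w6.png

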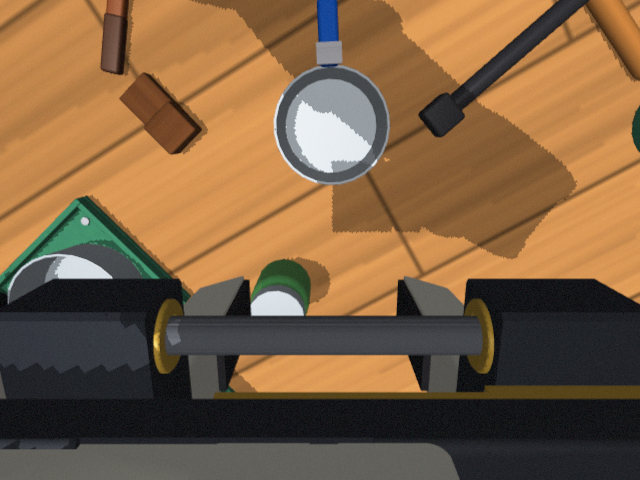

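Rim center is about (332,125) and the handle runs from (330,52) to (327,0).

Run:
```python
from h import *
W=lambda u,v,z: px2w("wrist",u,v,z)
C=W(332,125,.05); d1=W(327.3,5,.065)-W(330,52,.065); d2=W(327.3,5,.065)-C
print(C,[np.degrees(np.arctan2(d[1],d[0])) for d in (d1,d2)])
a=np.arctan2(d2[1],d2[0]); H=C[:2]+.08*np.array([np.cos(a),np.sin(a)]); print(H)
go([*H,.16],np.degrees(a)-90); go([*H,.057],np.degrees(a)-90)
```

```text
[0.49675332 0.33397503 0.05      ] [np.float64(153.74756816963801), np.float64(152.78681922558468)]
[0.42560842 0.37055923]
dp [0.0037, -0.1515, 0.1202] rot [-0.0011, -0.0003, -0.0489] tcp [0.4256, 0.3706, 0.1412] | other rot [-0.0005, 0.0016, 3.0927] j7 0.61
dp [0.0036, -0.1514, 0.2232] rot [-0.0011, -0.0003, -0.0489] tcp [0.4256, 0.3706, 0.0382] | other rot [-0.0005, 0.0016, 3.0927] j7 0.61
```

```bash
python3 -m pendant '[{"dp":[0.0037,-0.05,0.03],"rotation":[0,0,-0.0489],"fingers":-0.3},{"dp":[0.0037,-0.11,0.08],"rotation":[0,0,-0.0489],"fingers":-0.3},{"dp":[0.0037,-0.1515,0.12],"rotation":[0,0,-0.0489],"fingers":-0.3},{"dp":[0.0037,-0.1515,0.15],"rotation":[0,0,-0.0489],"fingers":-0.3},{"dp":[0.0037,-0.1515,0.19],"rotation":[0,0,-0.0489],"fingers":-0.3},{"dp":[0.0037,-0.1515,0.223],"rotation":[0,0,-0.0489],"fingers":-0.3},{"dp":[0.0037,-0.1515,0.223],"rotation":[0,0,-0.0489],"fingers":-0.3},{"dp":[0.0037,-0.1515,0.223],"rotation":[0,0,-0.0489],"fingers":1},{"dp":[0.0037,-0.1515,0.223],"rotation":[0,0,-0.0489],"fingers":1},{"dp":[0.0037,-0.1515,0.223],"rotation":[0,0,-0.0489],"fingers":1},{"dp":[0.0037,-0.1515,0.223],"rotation":[0,0,-0.0489],"fingers":1},{"dp":[0.0037,-0.1515,0.223],"rotation":[0,0,-0.0489],"fingers":1},{"dp":[0.0037,-0.1515,0.223],"rotation":[0,0,-0.0489],"fingers":1}]' 60
python3 - <<'E'
from h import *
im=arm.get_image("wrist");cv2.imwrite("pics/w7.png",im)
im=arm.get_image("scene");crop(im,330,300,530,450,4,"s7c")
E
```

```text
clock: 17.08
position: [0.4256, 0.3707, 0.0386]
ee_rot: [-2.681, -1.636, 0.0]
force: [-1.3, -0.2, 3.7]
width: 0.167
```

View pics/s7c.png

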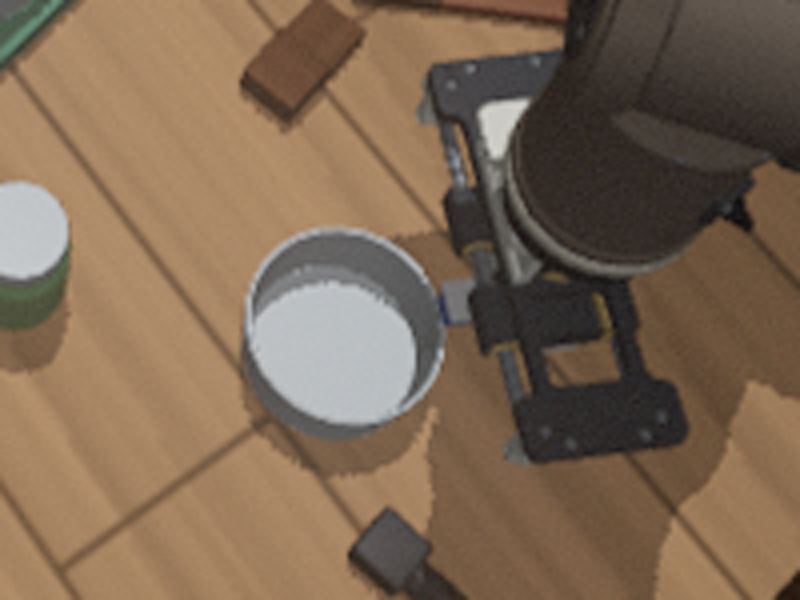

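View pics/w7.png

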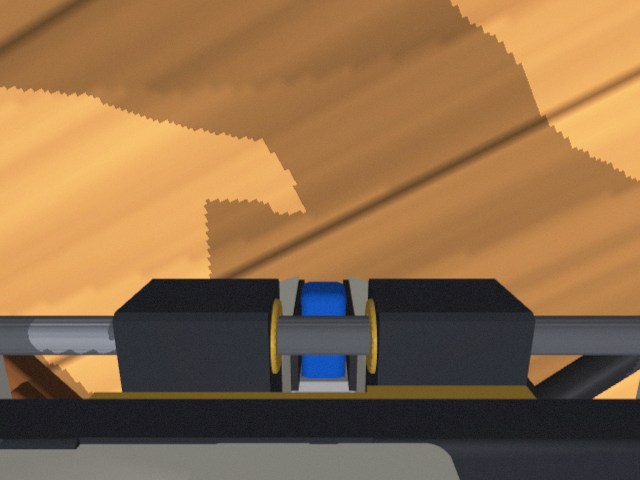

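```bash
python3 -m pendant '[{"dp":[0,0,-0.01],"rotation":[0,0,0],"fingers":1},{"dp":[0,0,-0.03],"rotation":[0,0,0],"fingers":1},{"dp":[0,0,-0.06],"rotation":[0,0,0],"fingers":1},{"dp":[0,0,-0.1],"rotation":[0,0,0],"fingers":1},{"dp":[0,0,-0.13],"rotation":[0,0,0],"fingers":1},{"dp":[0,0,-0.13],"rotation":[0,0,0],"fingers":1},{"dp":[0,0,-0.13],"rotation":[0,0,0],"fingers":1}]'
python3 - <<'E'
from h import *
p,Rt,s=tool();print(p)
im=arm.get_image("scene");crop(im,330,260,530,410,4,"s8c")
C=[.518,.032,0]; 
h=np.radians(157); H=np.array([.5175,.031])+.08*np.array([np.cos(h),np.sin(h)]); print(H)
go([*H,.2],157-90);
E
```

```text
clock: 18.05
position: [0.4251, 0.3703, 0.168]
ee_rot: [-2.681, -1.636, 0.002]
force: [-0.3, -0.3, -2.9]
width: 0.171
[0.42509964 0.37026152 0.16795727]
[0.44385961 0.06225849]
dp [-0.2652, 0.1575, -0.0136] rot [-0.0017, 0.0012, -0.0734] tcp [0.4439, 0.0623, 0.1812] | other rot [0.0018, 0.0026, 3.0682] j7 0.41
```

View pics/s8c.png

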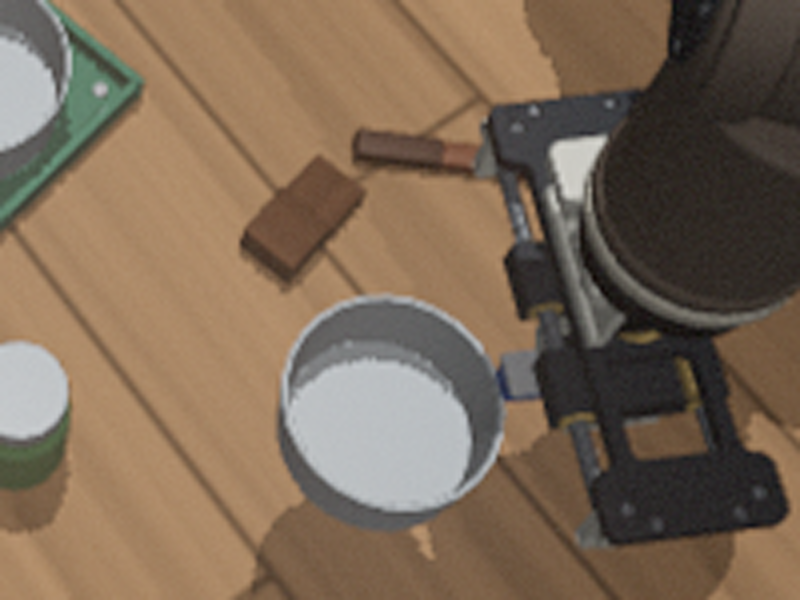

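```bash
python3 -m pendant '[{"dp":[-0.03,0.02,-0.0136],"rotation":[0,0,0],"fingers":1},{"dp":[-0.08,0.05,-0.0136],"rotation":[0,0,-0.03],"fingers":1},{"dp":[-0.12,0.075,-0.0136],"rotation":[0,0,-0.05],"fingers":1},{"dp":[-0.17,0.105,-0.0136],"rotation":[0,0,-0.0734],"fingers":1},{"dp":[-0.22,0.13,-0.0136],"rotation":[0,0,-0.0734],"fingers":1},{"dp":[-0.25,0.15,-0.0136],"rotation":[0,0,-0.0734],"fingers":1},{"dp":[-0.2645,0.157,-0.0136],"rotation":[0,0,-0.0734],"fingers":1},{"dp":[-0.2645,0.157,-0.0136],"rotation":[0,0,-0.0734],"fingers":1},{"dp":[-0.2645,0.157,-0.0136],"rotation":[0,0,-0.0734],"fingers":1}]'
python3 - <<'E'
from h import *
p,Rt,s=tool();print(p,Rt.as_rotvec())
im=arm.get_image("scene");cv2.imwrite("pics/s9.png",im);crop(im,220,160,420,310,4,"s9c")
im=arm.get_image("top");crop(im,220,130,420,280,4,"t9c")
E
```

```text
clock: 19.23
position: [0.4435, 0.0647, 0.1809]
ee_rot: [-2.617, -1.736, 0.004]
force: [-0.5, 0.9, -2.3]
width: 0.173
[0.4435182  0.06466515 0.18089328] [-2.61686936 -1.73581003  0.00378076]
```

View pics/s9c.png

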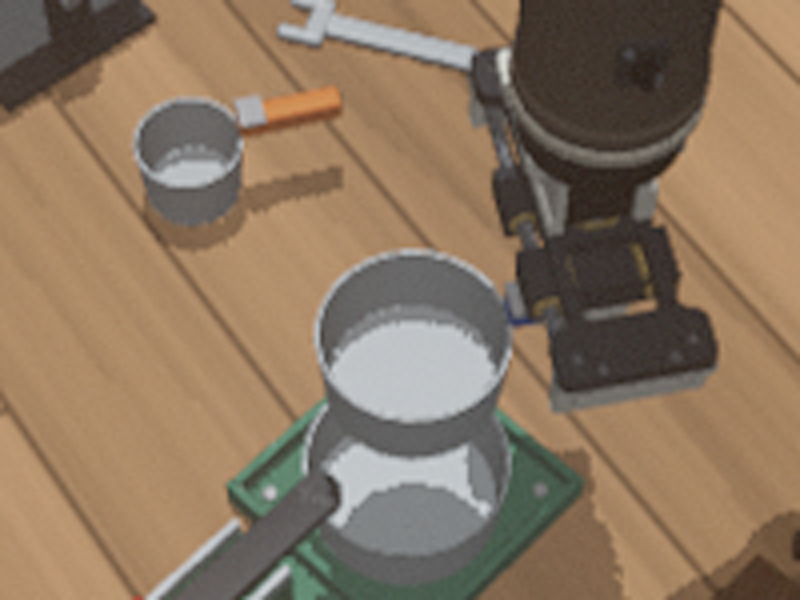

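View pics/t9c.png

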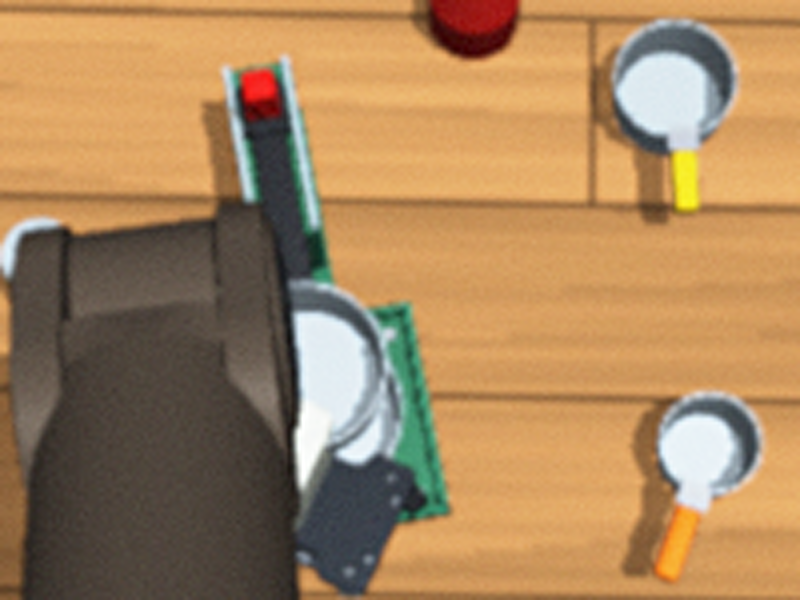

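```bash
cat >> h.py <<'E'
def ring(im,n,c,r,z,col=(0,0,255),tilt=None):
    a=np.linspace(0,2*np.pi,90); X=np.c_[c[0]+r*np.cos(a),c[1]+r*np.sin(a),np.full(90,z)]
    cv2.polylines(im,[np.round(w2px(n,X)*16).astype(int)],True,col,1,cv2.LINE_AA,4)
E
python3 - <<'E'
from h import *
im=cv2.imread("pics/s9.png"); ring(im,"scene",(.5172,.0336),.050,.1927); ring(im,"scene",(.5184,.0335),.058,.056,(0,255,0)); crop(im,220,160,420,310,4,"s9d")
E
```

```text
(no output)
```

View pics/s9d.png

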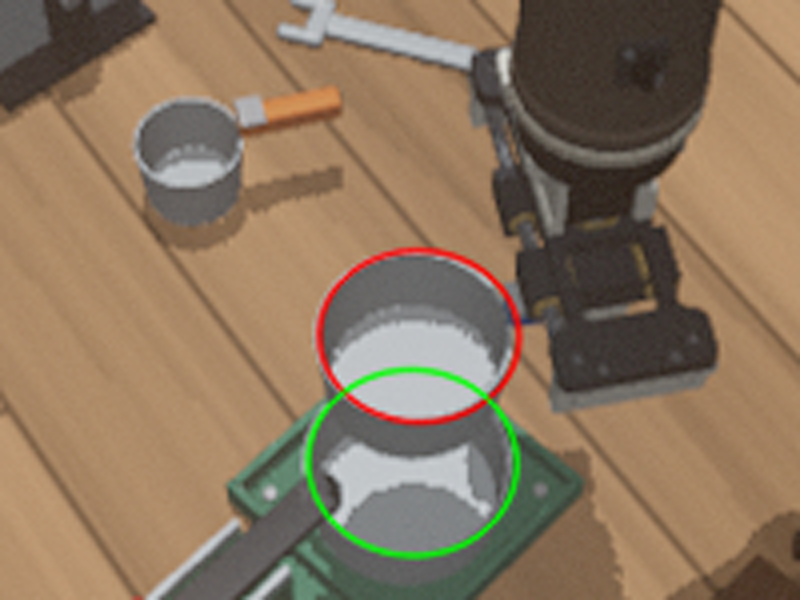

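Projected rings: pans a and b share the same small calibration bias, so they line up within about 1 mm. Lowering.

```bash
python3 -m pendant '[{"dp":[0,0,0.03],"rotation":[0,0,0],"fingers":1},{"dp":[0,0,0.06],"rotation":[0,0,0],"fingers":1},{"dp":[0,0,0.085],"rotation":[0,0,0],"fingers":1},{"dp":[0,0,0.1],"rotation":[0,0,0],"fingers":1},{"dp":[0,0,0.115],"rotation":[0,0,0],"fingers":1},{"dp":[0,0,0.125],"rotation":[0,0,0],"fingers":1},{"dp":[0,0,0.128],"rotation":[0,0,0],"fingers":1},{"dp":[0,0,0.128],"rotation":[0,0,0],"fingers":1}]'
python3 - <<'E'
from h import *
im=arm.get_image("scene");cv2.imwrite("pics/s10.png",im);crop(im,220,200,420,350,4,"s10c")
E
```

```text
clock: 20.32
position: [0.4434, 0.0648, 0.0531]
ee_rot: [-2.616, -1.737, 0.003]
force: [-1.1, 0.2, -2.1]
width: 0.167
```

View pics/s10c.png

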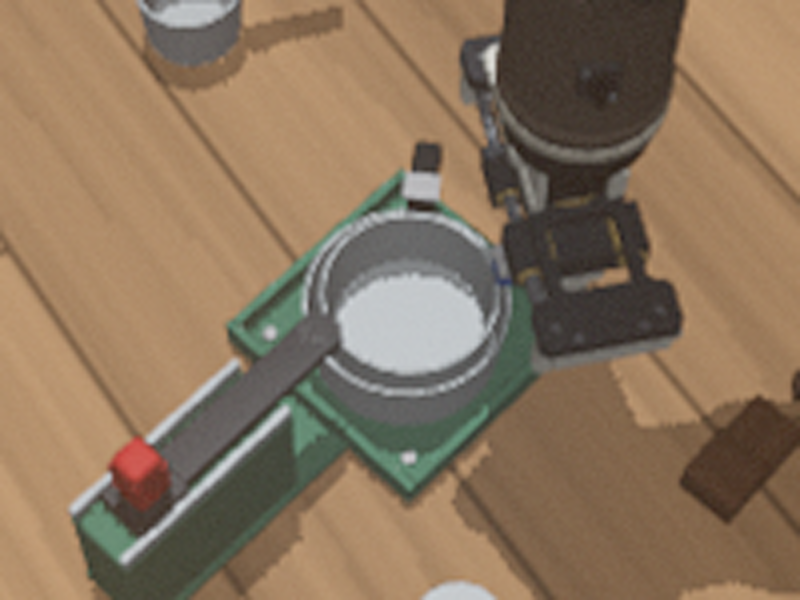

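```bash
python3 -m pendant '[{"dp":[0,0,0.002],"rotation":[0,0,0],"fingers":1},{"dp":[0,0,0.004],"rotation":[0,0,0],"fingers":1},{"dp":[0,0,0.0045],"rotation":[0,0,0],"fingers":1},{"dp":[0,0,0.0045],"rotation":[0,0,0],"fingers":1}]'
```

```text
clock: 20.88
position: [0.4436, 0.0648, 0.0489]
ee_rot: [-2.616, -1.737, 0.003]
force: [-1.2, 0.1, -1.1]
width: 0.172
```

```bash
python3 -m pendant '[{"dp":[0,0,0.0015],"rotation":[0,0,0],"fingers":1},{"dp":[0,0,0.0015],"rotation":[0,0,0],"fingers":0.6},{"dp":[0,0,0.0015],"rotation":[0,0,0],"fingers":0.25},{"dp":[0,0,0.0015],"rotation":[0,0,0],"fingers":0.25},{"dp":[0,0,-0.02],"rotation":[0,0,0],"fingers":0.25},{"dp":[0,0,-0.06],"rotation":[0,0,0],"fingers":0.25},{"dp":[0,0,-0.12],"rotation":[0,0,0],"fingers":0.25},{"dp":[0,0,-0.18],"rotation":[0,0,0],"fingers":0.25},{"dp":[0,0,-0.2],"rotation":[0,0,0],"fingers":0.25}]'
python3 - <<'E'
from h import *
im=arm.get_image("scene");cv2.imwrite("pics/s11.png",im);crop(im,220,200,420,350,4,"s11c")
im=arm.get_image("top");cv2.imwrite("pics/t11.png",im);crop(im,340,120,480,260,4,"t11c")
im=cv2.imread("pics/s5.png");
E
```

```text
clock: 22.0
position: [0.4455, 0.0649, 0.2524]
ee_rot: [2.618, 1.737, 0.006]
force: [0.4, -0.1, -0.0]
width: 0.376
```

View pics/s11c.png

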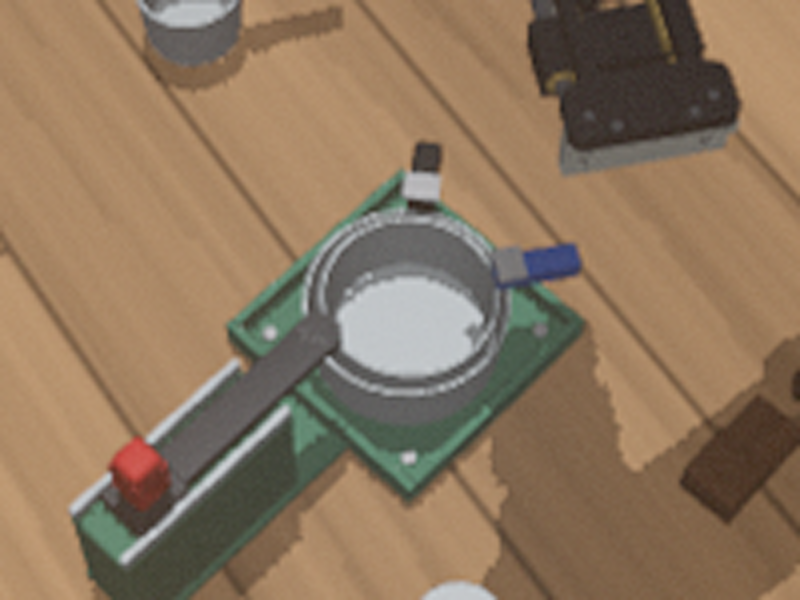

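View pics/t11c.png

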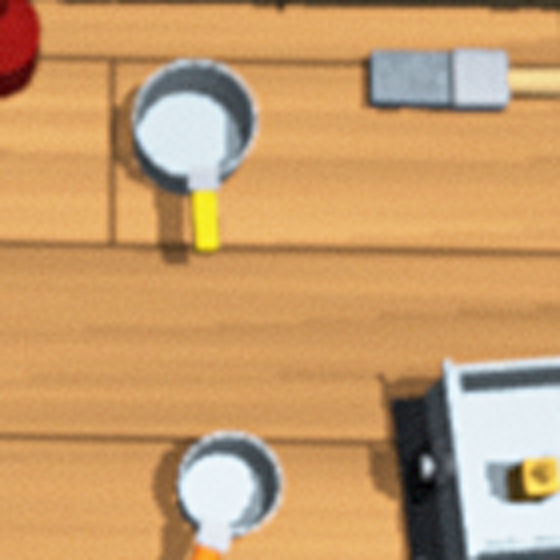

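Pan b is level in pan a, with its handle clear of pan a's. On to pan c.

Run:
```python
from h import *
C=px2w("top",388.6,150.5,.05);E=px2w("top",391.5,182.5,.057);d=E-C
print(C,E,np.degrees(np.arctan2(d[1],d[0])))
S=px2w("scene",130+250/5,200+258/5,.05);print(S)
go([C[0]+.03,C[1],.28],94)
```

```text
[ 0.74799323 -0.2035977   0.05      ] [ 0.65647105 -0.20970882  0.057     ] -176.17991309987298
[ 0.75343269 -0.20218553  0.05      ]
dp [-0.1184, 0.4109, -0.0097] rot [0.0023, -0.0024, -0.4685] tcp [0.778, -0.2036, 0.2612] | other rot [-0.0033, -0.0031, 2.6731] j7 0.98
```

```bash
python3 -m pendant '[{"dp":[-0.01,0.03,-0.0097],"rotation":[0,0,-0.05],"fingers":-0.3},{"dp":[-0.1184,0.4109,-0.0097],"rotation":[0,0,-0.4685],"fingers":-0.3},{"dp":[-0.1184,0.4109,-0.0097],"rotation":[0,0,-0.4685],"fingers":-0.3},{"dp":[-0.1184,0.4109,-0.0097],"rotation":[0,0,-0.4685],"fingers":-0.3},{"dp":[-0.1184,0.4109,-0.0097],"rotation":[0,0,-0.4685],"fingers":-0.3},{"dp":[-0.1184,0.4109,-0.0097],"rotation":[0,0,-0.4685],"fingers":-0.3},{"dp":[-0.1184,0.4109,-0.0097],"rotation":[0,0,-0.4685],"fingers":-0.3},{"dp":[-0.1184,0.4109,-0.0097],"rotation":[0,0,-0.4685],"fingers":-0.3},{"dp":[-0.1184,0.4109,-0.0097],"rotation":[0,0,-0.4685],"fingers":-0.3},{"dp":[-0.1184,0.4109,-0.0097],"rotation":[0,0,-0.4685],"fingers":-0.3},{"dp":[-0.1184,0.4109,-0.0097],"rotation":[0,0,-0.4685],"fingers":-0.3},{"dp":[-0.1184,0.4109,-0.0097],"rotation":[0,0,-0.4685],"fingers":-0.3}]' 60
python3 - <<'E'
from h import *
p,Rt,s=tool(); print(p,s["clock"],s["joints"][6])
im=arm.get_image("wrist");cv2.imwrite("pics/w12.png",im)
E
```

```text
clock: 23.6
position: [0.7779, -0.2025, 0.262]
ee_rot: [2.141, 2.298, 0.006]
force: [0.8, 0.7, 0.0]
width: 0.648
[ 0.77788143 -0.20248561  0.26198664] 23.6 2.011502944849131
```

View pics/w12.png

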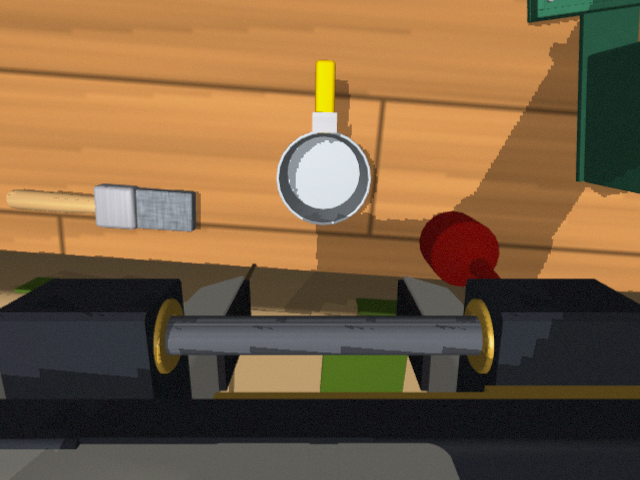

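Rim spans x 278–371 and y 131–223, so its center is (324.5,177). The handle end is at about (325.5,62).

Run:
```python
from h import *
W=lambda u,v,z: px2w("wrist",u,v,z)
C=W(324.5,177,.05); E=W(325.5,62,.065); d=E-C; a=np.arctan2(d[1],d[0])
print(C,E,np.degrees(a),np.linalg.norm(d[:2]))
H=C[:2]+.08*np.array([np.cos(a),np.sin(a)]); print(H)
go([*H,.16],np.degrees(a)-90); go([*H,.057],np.degrees(a)-90)
```

```text
[ 0.75159594 -0.20247449  0.05      ] [ 0.65934387 -0.20831254  0.065     ] -176.37893931632036 0.09243661286035938
[ 0.67175566 -0.20752708]
dp [0.0024, -0.1066, 0.1204] rot [0.0035, -0.0021, 0.0074] tcp [0.6718, -0.2075, 0.1412] | other rot [0.0033, 0.0054, -3.1341] j7 2.01
dp [0.0022, -0.107, 0.2234] rot [0.0035, -0.0021, 0.0074] tcp [0.6718, -0.2075, 0.0382] | other rot [0.0033, 0.0054, -3.1341] j7 2.01
```

```bash
python3 -m pendant '[{"dp":[0.0023,-0.04,0.03],"rotation":[0,0,0.0074],"fingers":-0.3},{"dp":[0.0023,-0.08,0.08],"rotation":[0,0,0.0074],"fingers":-0.3},{"dp":[0.0023,-0.107,0.12],"rotation":[0,0,0.0074],"fingers":-0.3},{"dp":[0.0023,-0.107,0.15],"rotation":[0,0,0.0074],"fingers":-0.3},{"dp":[0.0023,-0.107,0.19],"rotation":[0,0,0.0074],"fingers":-0.3},{"dp":[0.0023,-0.107,0.223],"rotation":[0,0,0.0074],"fingers":-0.3},{"dp":[0.0023,-0.107,0.223],"rotation":[0,0,0.0074],"fingers":-0.3},{"dp":[0.0023,-0.107,0.223],"rotation":[0,0,0.0074],"fingers":1},{"dp":[0.0023,-0.107,0.223],"rotation":[0,0,0.0074],"fingers":1},{"dp":[0.0023,-0.107,0.223],"rotation":[0,0,0.0074],"fingers":1},{"dp":[0.0023,-0.107,0.223],"rotation":[0,0,0.0074],"fingers":1},{"dp":[0.0023,-0.107,0.223],"rotation":[0,0,0.0074],"fingers":1},{"dp":[0.0023,-0.107,0.223],"rotation":[0,0,0.0074],"fingers":1}]' 60
```

```text
clock: 25.28
position: [0.6719, -0.2074, 0.0388]
ee_rot: [2.149, 2.29, 0.007]
force: [-0.7, -0.3, 2.1]
width: 0.17
```

```bash
python3 -m pendant '[{"dp":[0,0,-0.01],"rotation":[0,0,0],"fingers":1},{"dp":[0,0,-0.03],"rotation":[0,0,0],"fingers":1},{"dp":[0,0,-0.07],"rotation":[0,0,0],"fingers":1},{"dp":[0,0,-0.12],"rotation":[0,0,0],"fingers":1},{"dp":[0,0,-0.16],"rotation":[0,0,0],"fingers":1},{"dp":[0,0,-0.17],"rotation":[0,0,0],"fingers":1},{"dp":[0,0,-0.17],"rotation":[0,0,0],"fingers":1}]'
python3 - <<'E'
from h import *
p,Rt,s=tool(); yaw=np.degrees(np.arctan2(*Rt.apply([1,0,0])[1::-1])); print(p,yaw,s["joints"][6])
h=np.radians(82); H=np.array([.518,.033])+.08*np.array([np.cos(h),np.sin(h)]); print(H)
go([*H,.22],82-90)
im=arm.get_image("scene");cv2.imwrite("pics/s13.png",im);crop(im,130,150,280,300,4,"s13c")
E
```

```text
clock: 26.15
position: [0.6713, -0.2078, 0.2095]
ee_rot: [2.149, 2.289, 0.008]
force: [0.4, 0.4, -1.9]
width: 0.169
[ 0.67131016 -0.20784112  0.20946887] 93.62563621170325 2.078519416415712
[0.52913385 0.11222145]
dp [0.3284, -0.1217, 0.0083] rot [0.0053, 0.0017, -1.3679] tcp [0.5291, 0.1122, 0.2012] | other rot [0.0017, -0.0056, 1.7737] j7 2.08
```

View pics/s13c.png

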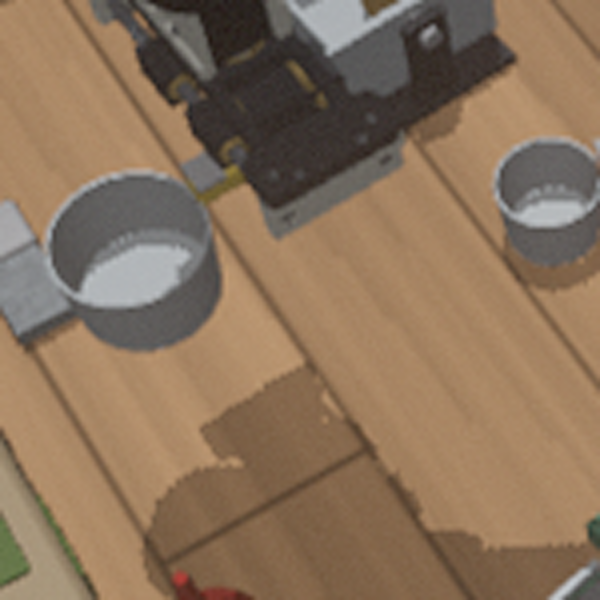

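```bash
python3 -m pendant '[{"dp":[0.02,-0.01,0],"rotation":[0,0,0.08],"fingers":1},{"dp":[0.05,-0.02,0],"rotation":[0,0,0.22],"fingers":1},{"dp":[0.08,-0.03,0],"rotation":[0,0,0.38],"fingers":1},{"dp":[0.11,-0.04,0],"rotation":[0,0,0.54],"fingers":1},{"dp":[0.14,-0.05,0],"rotation":[0,0,0.7],"fingers":1},{"dp":[0.17,-0.06,0],"rotation":[0,0,0.86],"fingers":1},{"dp":[0.2,-0.07,0],"rotation":[0,0,1.02],"fingers":1},{"dp":[0.23,-0.08,0],"rotation":[0,0,1.18],"fingers":1},{"dp":[0.26,-0.09,0],"rotation":[0,0,1.34],"fingers":1},{"dp":[0.29,-0.1,0],"rotation":[0,0,1.5],"fingers":1},{"dp":[0.31,-0.11,0],"rotation":[0,0,1.64],"fingers":1},{"dp":[0.3284,-0.1217,0.0083],"rotation":[0,0,1.7737],"fingers":1},{"dp":[0.3284,-0.1217,0.0083],"rotation":[0,0,1.7737],"fingers":1},{"dp":[0.3284,-0.1217,0.0083],"rotation":[0,0,1.7737],"fingers":1},{"dp":[0.3284,-0.1217,0.0083],"rotation":[0,0,1.7737],"fingers":1}]'
cat >> h.py <<'E'
def held():
    """hold point, handle angle (deg) candidates, predicted pan centre(s)"""
    p,Rt,s=tool(); hp=p-Rt.apply([0,0,arm.hold_point_z]); x=Rt.apply([1,0,0]); yaw=np.degrees(np.arctan2(x[1],x[0])); y=Rt.apply([0,1,0])
    c=hp+.08*y; print("hold",hp.round(4),"yaw",round(yaw,1),"pan axis",c.round(4),"handle dir",round(np.degrees(np.arctan2(-y[1],-y[0])),1),"clock",s["clock"]); return c
E
python3 - <<'E'
from h import *
c=held(); im=arm.get_image("scene"); cv2.imwrite("pics/s14.png",im)
zr=c[2]-.057+.05
ring(im,"scene",c,.042,zr); ring(im,"scene",(.5184,.0335),.058,.056,(0,255,0)); crop(im,220,130,420,330,3,"s14c")
im=arm.get_image("top"); ring(im,"top",c,.042,zr); ring(im,"top",(.5184,.0335),.058,.056,(0,255,0)); crop(im,220,130,420,280,4,"t14c")
E
```

```text
clock: 28.08
position: [0.5289, 0.1115, 0.2004]
ee_rot: [-3.131, 0.219, -0.004]
force: [0.3, -0.1, -1.5]
width: 0.168
hold [0.5289 0.1115 0.2192] yaw -8.0 pan axis [0.5177 0.0323 0.2189] handle dir 82.0 clock 28.075
```

View pics/s14c.png

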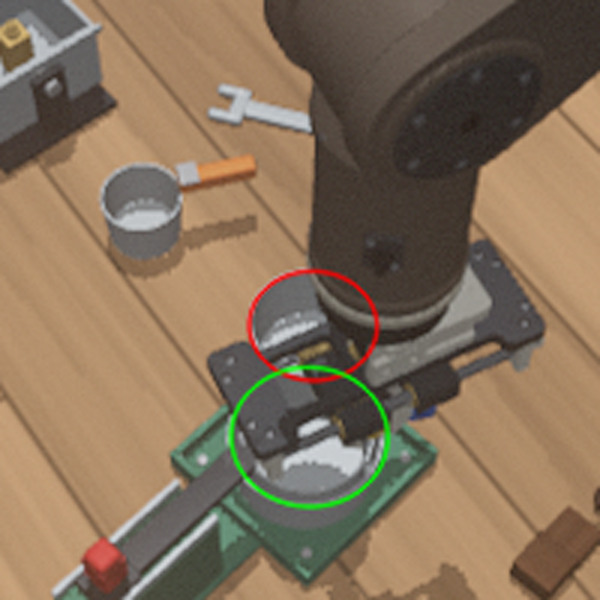

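View pics/t14c.png

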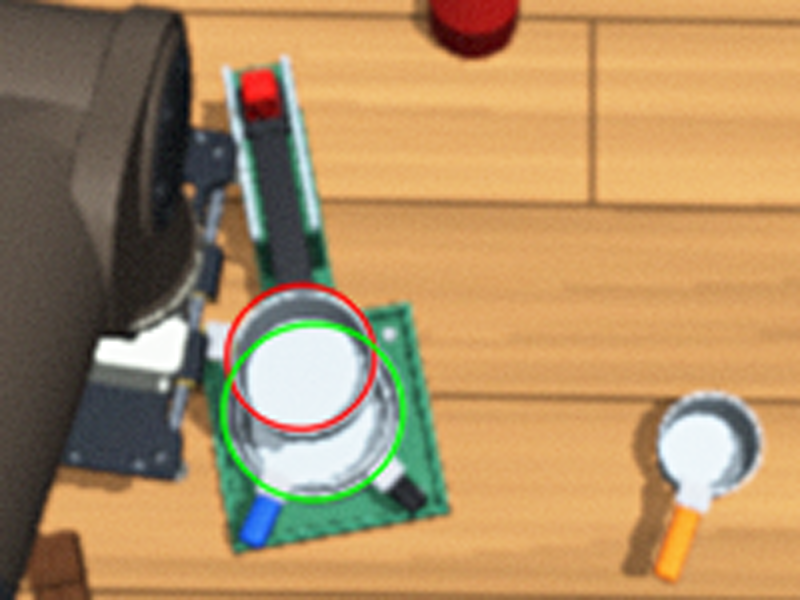

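Run:
```python
from h import *
c=held(); im=arm.get_image("top"); zr=c[2]-.007
crop(im,265,190,335,265,8,"t15c")
# rim edge predictions
for n,cc,r,z in (("c",c,.042,zr),("b",(.518,.033),.05,.060),("a",(.5184,.0335),.058,.056)):
    q=w2px("top",[[cc[0],cc[1]+r,z],[cc[0],cc[1]-r,z],[cc[0]+r,cc[1],z],[cc[0]-r,cc[1],z]]); print(n,((q-[265,190])*8).round(0).tolist())
```

```text
hold [0.5288 0.1117 0.2192] yaw -8.0 pan axis [0.5177 0.0324 0.219 ] handle dir 82.0 clock 28.175
c [[89.0, 227.0], [385.0, 232.0], [241.0, 87.0], [233.0, 375.0]]
b [[108.0, 335.0], [419.0, 340.0], [268.0, 186.0], [259.0, 491.0]]
a [[83.0, 336.0], [442.0, 342.0], [267.0, 164.0], [258.0, 516.0]]
```

View pics/t15c.png

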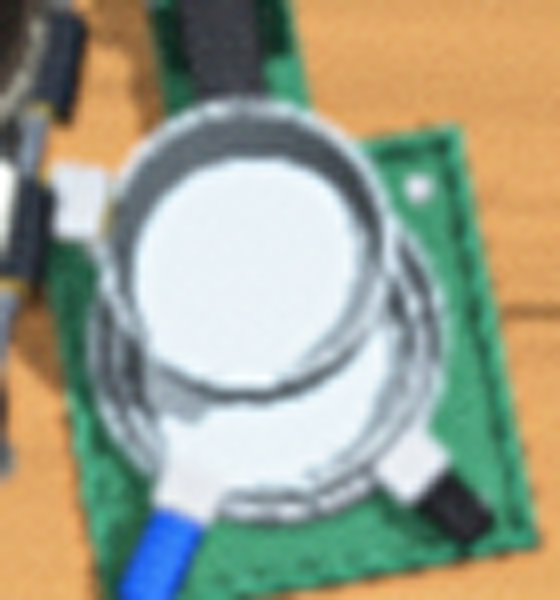

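Relative to the projected rims, pan c sits about 2 mm toward −x; I'll correct that and lower it.

```bash
python3 -m pendant '[{"dp":[0.002,0,0.03],"rotation":[0,0,0],"fingers":1},{"dp":[0.002,0,0.07],"rotation":[0,0,0],"fingers":1},{"dp":[0.002,0,0.09],"rotation":[0,0,0],"fingers":1},{"dp":[0.002,0,0.105],"rotation":[0,0,0],"fingers":1},{"dp":[0.002,0,0.12],"rotation":[0,0,0],"fingers":1},{"dp":[0.002,0,0.13],"rotation":[0,0,0],"fingers":1},{"dp":[0.002,0,0.138],"rotation":[0,0,0],"fingers":1},{"dp":[0.002,0,0.143],"rotation":[0,0,0],"fingers":1},{"dp":[0.002,0,0.143],"rotation":[0,0,0],"fingers":1}]'
python3 - <<'E'
from h import *
held(); im=arm.get_image("top"); crop(im,265,190,335,265,8,"t16c")
im=arm.get_image("scene"); crop(im,220,200,420,350,4,"s16c")
E
```

```text
clock: 29.35
position: [0.5312, 0.112, 0.0573]
ee_rot: [-3.131, 0.22, -0.004]
force: [0.0, 0.0, -1.3]
width: 0.163
hold [0.5311 0.1119 0.0761] yaw -8.0 pan axis [0.52   0.0327 0.0759] handle dir 82.0 clock 29.35
```

View pics/t16c.png

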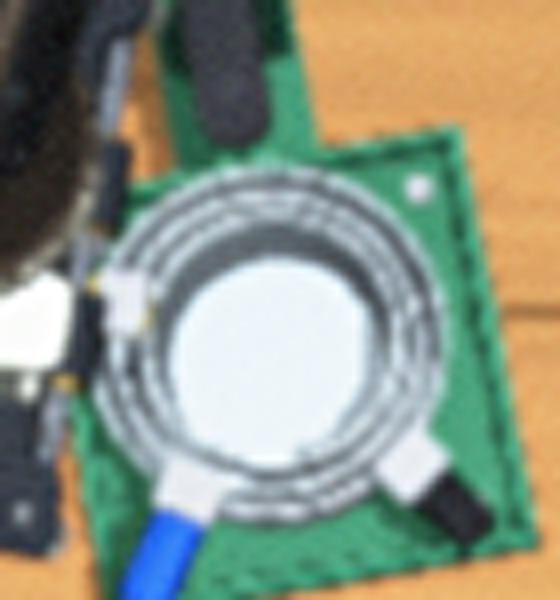

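View pics/s16c.png

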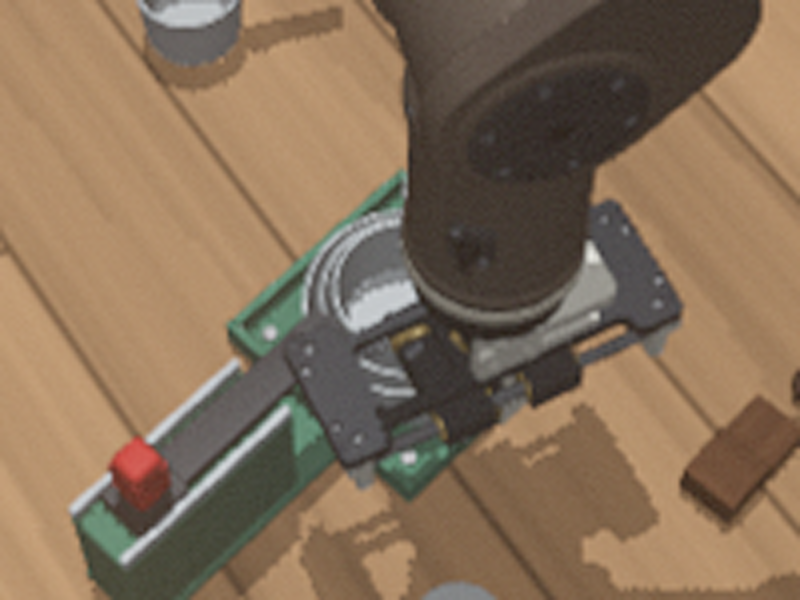

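```bash
python3 -m pendant '[{"dp":[0,0,0.002],"rotation":[0,0,0],"fingers":1},{"dp":[0,0,0.004],"rotation":[0,0,0],"fingers":1},{"dp":[0,0,0.005],"rotation":[0,0,0],"fingers":1},{"dp":[0,0,0.0055],"rotation":[0,0,0],"fingers":1}]'
```

```text
clock: 29.95
position: [0.5319, 0.1124, 0.0526]
ee_rot: [-3.13, 0.219, -0.006]
force: [-2.2, 2.5, 9.1]
width: 0.168
```

Contact (9 N). Releasing gently and rising.

```bash
python3 -m pendant '[{"dp":[0,0,0],"rotation":[0,0,0],"fingers":1},{"dp":[0,0,0],"rotation":[0,0,0],"fingers":0.6},{"dp":[0,0,0],"rotation":[0,0,0],"fingers":0.25},{"dp":[0,0,0],"rotation":[0,0,0],"fingers":0.25},{"dp":[0,0,-0.02],"rotation":[0,0,0],"fingers":0.25},{"dp":[0,0,-0.06],"rotation":[0,0,0],"fingers":0.25},{"dp":[0,0,-0.12],"rotation":[0,0,0],"fingers":0.25},{"dp":[0,0,-0.18],"rotation":[0,0,0],"fingers":0.25},{"dp":[0,0,-0.2],"rotation":[0,0,0],"fingers":0.25}]'
python3 - <<'E'
from h import *
held(); im=arm.get_image("top");cv2.imwrite("pics/t17.png",im); crop(im,265,190,335,265,8,"t17c");crop(im,370,210,440,280,6,"t17d")
im=arm.get_image("scene"); crop(im,220,200,420,350,4,"s17c")
C=px2w("top",397.5,240.75,.05); print(C)
p,Rt,s=tool(); print(s["joints"].round(2))
E
```

```text
clock: 31.08
position: [0.5326, 0.1114, 0.2561]
ee_rot: [-3.128, 0.22, -0.012]
force: [0.4, -0.5, -0.2]
width: 0.369
hold [0.5324 0.1113 0.2749] yaw -8.0 pan axis [0.5212 0.0321 0.2744] handle dir 82.0 clock 31.075
[ 0.50174417 -0.22491418  0.05      ]
[-1.03  0.38  1.01  1.79 -0.36  1.16 -0.05]
```

View pics/t17c.png

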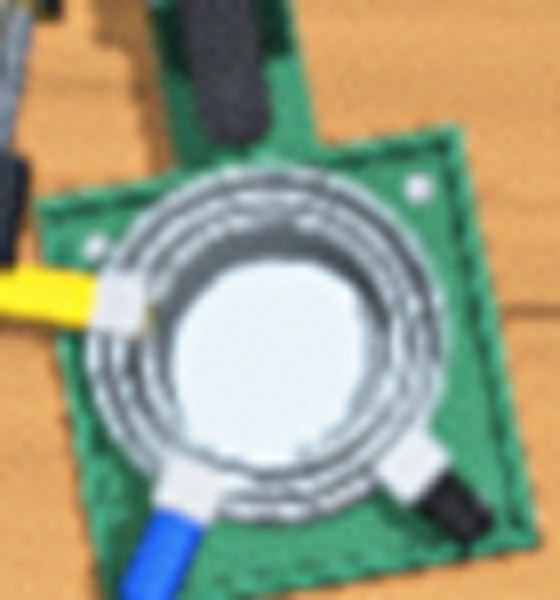

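View pics/t17d.png

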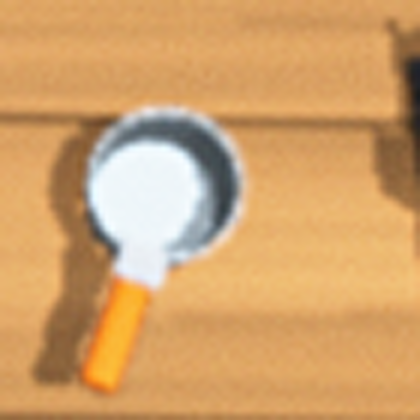

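View pics/s17c.png

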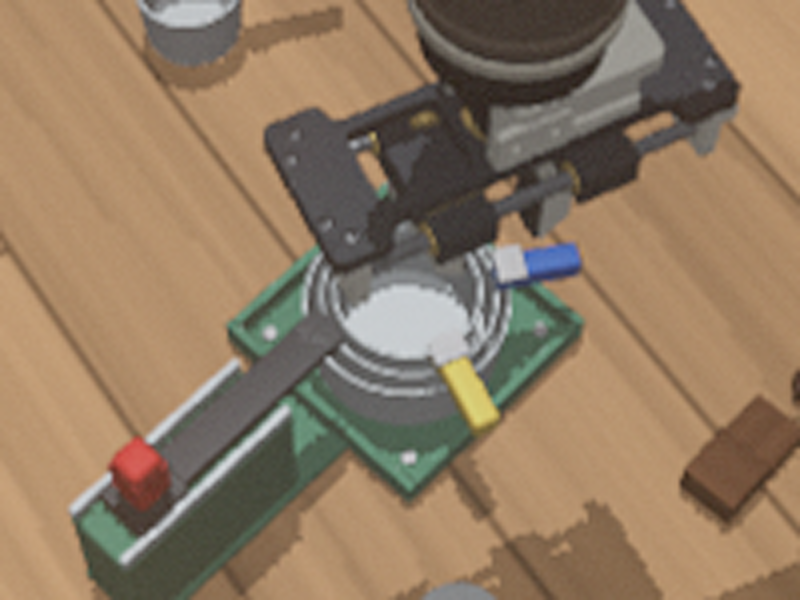

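Pan c is nested and level. Now a look pose for pan d.

Run:
```python
from h import *
C=px2w("top",370+165/6,210+185/6,.05);E=px2w("top",370+100/6,210+387/6,.065); d=E-C;print(C,E,np.degrees(np.arctan2(d[1],d[0])))
go([.369,-.18,.28],-108)
```

```text
[ 0.50152426 -0.22491186  0.05      ] [ 0.41151774 -0.19440331  0.065     ] 161.27542849074794
dp [-0.1211, 0.3116, -0.0092] rot [-0.0008, -0.0104, -1.3963] tcp [0.369, -0.18, 0.2612] | other rot [-0.0109, 0.0008, 1.7452] j7 -0.05
```

```bash
python3 -m pendant '[{"dp":[-0.01,0.03,-0.01],"rotation":[0,0,0.1],"fingers":-0.1},{"dp":[-0.02,0.06,-0.01],"rotation":[0,0,0.25],"fingers":-0.3},{"dp":[-0.03,0.09,-0.01],"rotation":[0,0,0.4],"fingers":-0.3},{"dp":[-0.045,0.12,-0.01],"rotation":[0,0,0.55],"fingers":-0.3},{"dp":[-0.06,0.15,-0.01],"rotation":[0,0,0.7],"fingers":-0.3},{"dp":[-0.07,0.18,-0.01],"rotation":[0,0,0.85],"fingers":-0.3},{"dp":[-0.08,0.21,-0.01],"rotation":[0,0,1.0],"fingers":-0.3},{"dp":[-0.09,0.24,-0.01],"rotation":[0,0,1.15],"fingers":-0.3},{"dp":[-0.1,0.26,-0.01],"rotation":[0,0,1.3],"fingers":-0.3},{"dp":[-0.11,0.28,-0.01],"rotation":[0,0,1.45],"fingers":-0.3},{"dp":[-0.12,0.3,-0.01],"rotation":[0,0,1.6],"fingers":-0.3},{"dp":[-0.121,0.3116,-0.01],"rotation":[0,0,1.745],"fingers":-0.3},{"dp":[-0.121,0.3116,-0.01],"rotation":[0,0,1.745],"fingers":-0.3},{"dp":[-0.121,0.3116,-0.01],"rotation":[0,0,1.745],"fingers":-0.3},{"dp":[-0.121,0.3116,-0.01],"rotation":[0,0,1.745],"fingers":-0.3}]' 60
python3 - <<'E'
from h import *
held(); p,Rt,s=tool(); print(s["joints"].round(2))
im=arm.get_image("wrist");cv2.imwrite("pics/w18.png",im)
E
```

```text
clock: 33.05
position: [0.3692, -0.1794, 0.2618]
ee_rot: [-1.845, 2.531, 0.0]
force: [0.4, -0.2, 0.8]
width: 0.652
hold [ 0.369  -0.1795  0.2806] yaw -107.8 pan axis [ 0.2929 -0.155   0.2802] handle dir -17.8 clock 33.05
[-0.93 -0.05  1.27  2.06  0.05  1.09 -1.56]
```

View pics/w18.png

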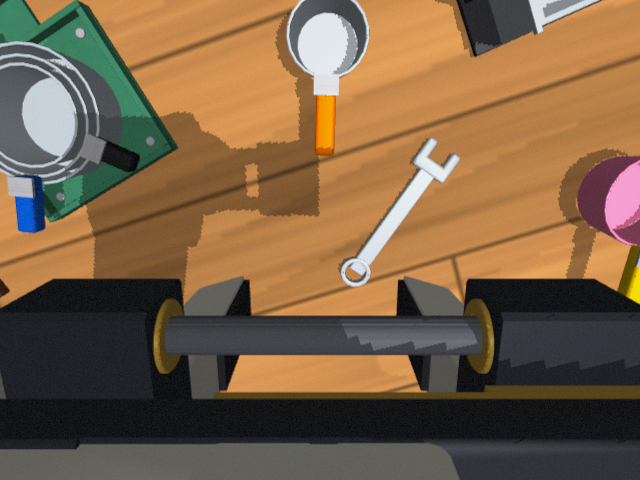

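Run:
```python
from h import *
W=lambda u,v,z: px2w("wrist",u,v,z)
C=W(328,38.5,.05); E=W(325.5,153.5,.063); d=E-C; a=np.arctan2(d[1],d[0]); e2=W(325.5,140,.065)-W(327,88,.065)
print(C,E,np.degrees(a),np.degrees(np.arctan2(e2[1],e2[0])),np.linalg.norm(d[:2]))
u=np.array([np.cos(a),np.sin(a)]); H=(C[:2]+E[:2])/2+u*(.032); print(H)
go([*H,.16],np.degrees(a)+90); go([*H,.057],np.degrees(a)+90)
```

```text
[ 0.50100505 -0.22404136  0.05      ] [ 0.41456235 -0.19417877  0.063     ] 160.94196295896708 160.50754378846426 0.09145553279985054
[ 0.42753767 -0.19866124]
dp [0.0013, -0.0608, 0.121] rot [-0.0053, 0.0075, 0.0211] tcp [0.4275, -0.1987, 0.1412] | other rot [-0.0118, -0.0083, -3.1204] j7 -1.56
dp [0.0021, -0.0602, 0.224] rot [-0.0053, 0.0075, 0.0211] tcp [0.4275, -0.1987, 0.0382] | other rot [-0.0118, -0.0083, -3.1204] j7 -1.56
```

```bash
python3 -m pendant '[{"dp":[0.001,-0.02,0.03],"rotation":[-0.005,0.0075,0.02],"fingers":-0.3},{"dp":[0.001,-0.045,0.07],"rotation":[-0.005,0.0075,0.02],"fingers":-0.3},{"dp":[0.0013,-0.0608,0.11],"rotation":[-0.005,0.0075,0.02],"fingers":-0.3},{"dp":[0.0013,-0.0608,0.121],"rotation":[-0.005,0.0075,0.02],"fingers":-0.3}]' 60
python3 - <<'E'
from h import *
p,Rt,s=tool(); print(s["joints"].round(3)); held(); go([.4275,-.1987,.057],70.94)
E
```

```text
clock: 33.6
position: [0.4266, -0.1988, 0.1388]
ee_rot: [1.822, -2.554, -0.003]
force: [-0.8, -0.5, -0.4]
width: 0.646
[-0.455  0.444  1.057  2.098 -0.501  0.882 -1.008]
hold [ 0.4267 -0.1988  0.1576] yaw -109.0 pan axis [ 0.3511 -0.1727  0.158 ] handle dir -19.0 clock 33.6
dp [-0.0007, -0.0013, 0.1006] rot [0.0044, -0.0026, 0.0012] tcp [0.4275, -0.1987, 0.0382] | other rot [0.0041, 0.0069, -3.1404] j7 -1.01
```

```bash
python3 -m pendant '[{"dp":[0,-0.001,0.03],"rotation":[0,0,0],"fingers":-0.3},{"dp":[0,-0.001,0.07],"rotation":[0,0,0],"fingers":-0.3},{"dp":[0,-0.001,0.1],"rotation":[0,0,0],"fingers":-0.3},{"dp":[0,-0.001,0.1],"rotation":[0,0,0],"fingers":-0.3},{"dp":[0,-0.001,0.1],"rotation":[0,0,0],"fingers":1},{"dp":[0,-0.001,0.1],"rotation":[0,0,0],"fingers":1},{"dp":[0,-0.001,0.1],"rotation":[0,0,0],"fingers":1},{"dp":[0,-0.001,0.1],"rotation":[0,0,0],"fingers":1},{"dp":[0,-0.001,0.1],"rotation":[0,0,0],"fingers":1},{"dp":[0,-0.001,0.1],"rotation":[0,0,0],"fingers":1}]' 60
python3 - <<'E'
from h import *
p,Rt,s=tool(); print(s["joints"].round(3)); held()
im=arm.get_image("scene");crop(im,220,130,370,250,5,"s19c")
E
```

```text
clock: 34.85
position: [0.427, -0.1992, 0.0389]
ee_rot: [1.822, -2.554, -0.003]
force: [-0.7, 0.2, 1.9]
width: 0.169
[-0.281  0.591  0.846  2.18  -0.718  0.681 -0.832]
hold [ 0.4271 -0.1992  0.0577] yaw -109.0 pan axis [ 0.3515 -0.1732  0.058 ] handle dir -19.0 clock 34.85
```

View pics/s19c.png

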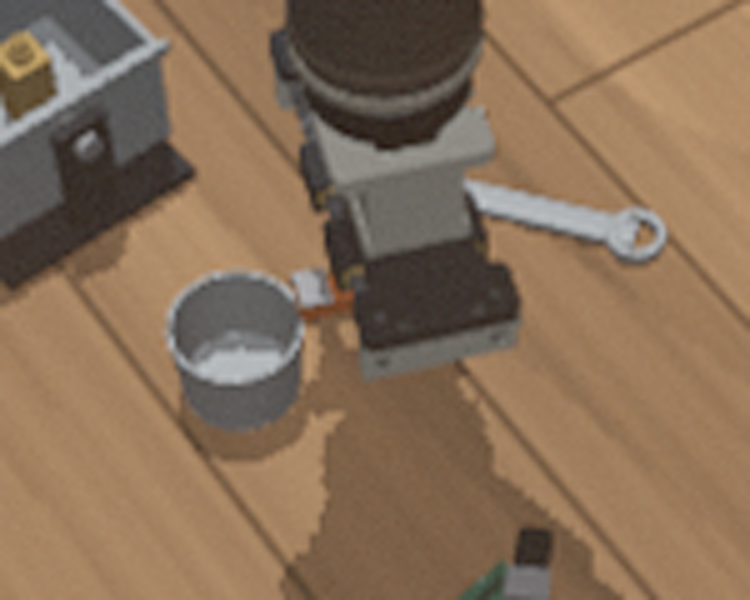

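```bash
python3 -m pendant '[{"dp":[0,0,-0.01],"rotation":[0,0,0],"fingers":1},{"dp":[0,0,-0.03],"rotation":[0,0,0],"fingers":1},{"dp":[0,0,-0.07],"rotation":[0,0,0],"fingers":1},{"dp":[0,0,-0.12],"rotation":[0,0,0],"fingers":1},{"dp":[0,0,-0.16],"rotation":[0,0,0],"fingers":1},{"dp":[0,0,-0.165],"rotation":[0,0,0],"fingers":1},{"dp":[0,0,-0.165],"rotation":[0,0,0],"fingers":1}]'
python3 - <<'E'
from h import *
p,Rt,s=tool(); print(s["joints"].round(3)); go([.5595,-.0363,.225],30)
E
```

```text
clock: 35.78
position: [0.4276, -0.1986, 0.2037]
ee_rot: [1.823, -2.554, -0.004]
force: [-0.6, -0.4, -1.3]
width: 0.168
[-0.566  0.356  1.17   2.019 -0.383  1.017 -1.111]
dp [-0.1964, -0.0719, -0.0032] rot [0.0038, -0.0034, 0.7161] tcp [0.5595, -0.0363, 0.2062] | other rot [0.0043, 0.0048, -2.4255] j7 -1.11
```

```bash
python3 -m pendant '[{"dp":[-0.01,-0.004,0],"rotation":[0,0,-0.08],"fingers":1},{"dp":[-0.025,-0.01,0],"rotation":[0,0,-0.23],"fingers":1},{"dp":[-0.04,-0.015,0],"rotation":[0,0,-0.39],"fingers":1},{"dp":[-0.055,-0.02,0],"rotation":[0,0,-0.55],"fingers":1},{"dp":[-0.07,-0.025,0],"rotation":[0,0,-0.71],"fingers":1},{"dp":[-0.085,-0.03,0],"rotation":[0,0,-0.87],"fingers":1},{"dp":[-0.1,-0.036,0],"rotation":[0,0,-1.03],"fingers":1},{"dp":[-0.1,-0.036,0],"rotation":[0,0,-1.15],"fingers":1},{"dp":[-0.1,-0.036,0],"rotation":[0,0,-1.2],"fingers":1}]'
python3 - <<'E'
from h import *
p,Rt,s=tool(); print(s["joints"].round(3)); held(); go([.5595,-.0363,.225],30)
E
```

```text
clock: 36.9
position: [0.4931, -0.1154, 0.2016]
ee_rot: [2.949, -1.075, -0.012]
force: [-0.6, -0.1, -1.6]
width: 0.168
[-0.481  0.324  0.787  1.929 -0.268  1.004 -0.272]
hold [ 0.4932 -0.1154  0.2204] yaw -40.1 pan axis [ 0.4418 -0.1767  0.2208] handle dir 49.9 clock 36.9
dp [-0.0001, -0.1033, -0.0051] rot [0.0008, 0.0088, -1.2227] tcp [0.5595, -0.0363, 0.2062] | other rot [0.0096, -0.0009, 1.9189] j7 -0.27
```

```bash
python3 -m pendant '[{"dp":[0,-0.01,-0.005],"rotation":[0,0,-0.1],"fingers":1},{"dp":[0,-0.025,-0.005],"rotation":[0,0,-0.26],"fingers":1},{"dp":[0,-0.04,-0.005],"rotation":[0,0,-0.42],"fingers":1},{"dp":[0,-0.055,-0.005],"rotation":[0,0,-0.58],"fingers":1},{"dp":[0,-0.07,-0.005],"rotation":[0,0,-0.74],"fingers":1},{"dp":[0,-0.085,-0.005],"rotation":[0,0.005,-0.9],"fingers":1},{"dp":[0,-0.1,-0.005],"rotation":[0,0.0088,-1.06],"fingers":1},{"dp":[0,-0.1033,-0.005],"rotation":[0.0008,0.0088,-1.16],"fingers":1},{"dp":[0,-0.1033,-0.005],"rotation":[0.0008,0.0088,-1.2227],"fingers":1},{"dp":[0,-0.1033,-0.005],"rotation":[0.0008,0.0088,-1.2227],"fingers":1},{"dp":[0,-0.1033,-0.005],"rotation":[0.0008,0.0088,-1.2227],"fingers":1}]'
cat >> h.py <<'E'
def heldm():
    p,Rt,s=tool(); hp=p-Rt.apply([0,0,arm.hold_point_z]); return hp-.08*Rt.apply([0,1,0])
E
python3 - <<'E'
from h import *
p,Rt,s=tool(); print(s["joints"].round(3)); held(); c=heldm(); print("pan d axis",c)
im=arm.get_image("top");cv2.imwrite("pics/t20.png",im); crop(im,265,190,335,265,8,"t20c")
zr=c[2]-.007
for n,cc,r,z in (("d",c,.034,zr),("c",(.520,.033),.042,.064),("a",(.5184,.0335),.058,.056)):
    q=w2px("top",[[cc[0],cc[1]+r,z],[cc[0],cc[1]-r,z],[cc[0]+r,cc[1],z],[cc[0]-r,cc[1],z]]); print(n,((q-[265,190])*8).round(0).tolist())
im=arm.get_image("scene");cv2.imwrite("pics/s20.png",im); ring(im,"scene",c,.034,zr); ring(im,"scene",(.52,.033),.042,.064,(0,255,0)); crop(im,220,130,420,330,3,"s20c")
E
```

```text
clock: 38.28
position: [0.5591, -0.0366, 0.2052]
ee_rot: [-3.035, -0.81, 0.002]
force: [-0.5, 0.6, -2.1]
width: 0.17
[-0.369  0.365  0.457  1.789 -0.184  1.032  0.679]
hold [ 0.5591 -0.0366  0.224 ] yaw 29.9 pan axis [ 0.599  -0.1059  0.2239] handle dir 119.9 clock 38.275
pan d axis [0.51921695 0.03278172 0.22401086]
d [[115.0, 218.0], [355.0, 222.0], [238.0, 104.0], [232.0, 338.0]]
c [[132.0, 327.0], [394.0, 331.0], [266.0, 202.0], [259.0, 458.0]]
a [[83.0, 336.0], [442.0, 342.0], [267.0, 164.0], [258.0, 516.0]]
```

View pics/t20c.png

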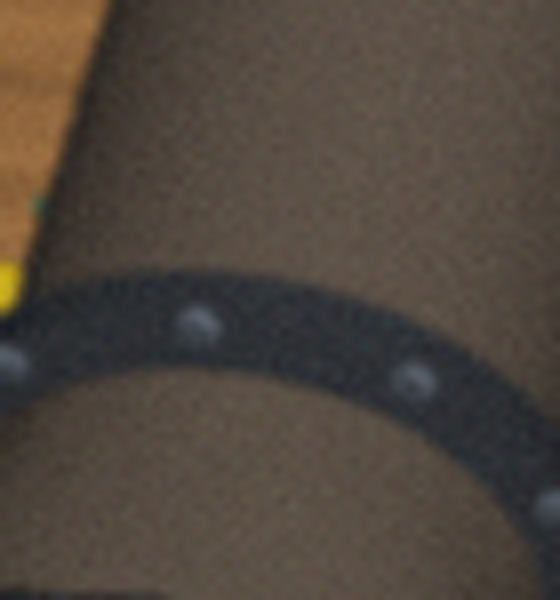

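View pics/s20c.png

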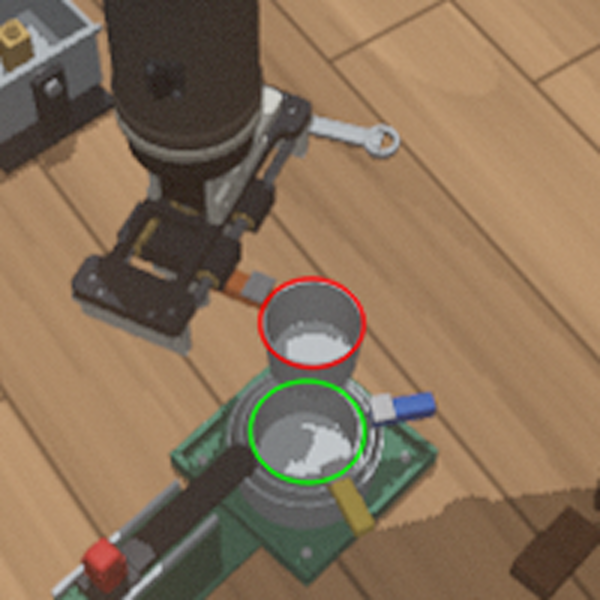

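Run:
```python
from h import *
im=cv2.imread("pics/s20.png"); crop(im,285,210,365,310,6,"s20d")
c=heldm(); a=np.linspace(0,2*np.pi,200)
for n,cc,r,z in (("d",c,.034,c[2]-.007),("c",(.520,.033),.042,.064)):
    X=np.c_[cc[0]+r*np.cos(a),cc[1]+r*np.sin(a),np.full(200,z)]; q=(w2px("scene",X)-[285,210])*6; print(n,q.min(0).round(),q.max(0).round())
```

```text
d [127.  75.] [334. 252.]
c [108. 279.] [336. 482.]
```

View pics/s20d.png

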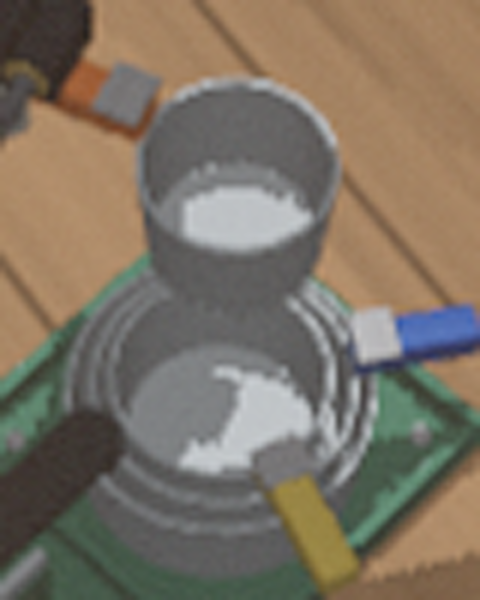

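Run:
```python
from h import *
K,Rm,t=cam("scene"); print(Rm[0],Rm[1]); c=heldm()
J=np.array([(w2px("scene",c+[.001,0,0])-w2px("scene",c))[0],(w2px("scene",c+[0,.001,0])-w2px("scene",c))[0]]).T
dw=np.linalg.solve(J,[-11/6,0.]); print("shift mm",dw); p,Rt,s=tool(); print(Rt.inv().apply([dw[0]/1000,dw[1]/1000,0]))
```

```text
[-0.82744275  0.56153831 -0.00363666] [ 0.48370667  0.70943608 -0.51257029]
shift mm [ 2.95735935 -2.01634764]
[ 1.55651266e-03  3.22318112e-03 -1.98431306e-06]
```

```bash
python3 -m pendant '[{"dp":[0.0015,0.003,0.03],"rotation":[0,0,0],"fingers":1},{"dp":[0.0015,0.003,0.07],"rotation":[0,0,0],"fingers":1},{"dp":[0.0015,0.003,0.085],"rotation":[0,0,0],"fingers":1},{"dp":[0.0015,0.003,0.09],"rotation":[0,0,0],"fingers":1},{"dp":[0.0015,0.003,0.09],"rotation":[0,0,0],"fingers":1}]'
python3 - <<'E'
from h import *
held(); im=arm.get_image("scene");cv2.imwrite("pics/s21.png",im); crop(im,285,210,365,310,6,"s21d")
c=heldm(); print(c); a=np.linspace(0,2*np.pi,200)
for n,cc,r,z in (("d",c,.034,c[2]-.007),("c",(.520,.033),.042,.064)):
    X=np.c_[cc[0]+r*np.cos(a),cc[1]+r*np.sin(a),np.full(200,z)]; q=(w2px("scene",X)-[285,210])*6; print(n,q.min(0).round(),q.max(0).round())
E
```

```text
clock: 39.0
position: [0.5627, -0.0384, 0.1164]
ee_rot: [3.035, 0.811, 0.0]
force: [0.4, -1.0, -1.1]
width: 0.166
hold [ 0.5627 -0.0384  0.1352] yaw 29.9 pan axis [ 0.6026 -0.1078  0.1352] handle dir 119.9 clock 39.0
[0.52293021 0.03092944 0.13542903]
d [118. 211.] [311. 380.]
c [108. 279.] [336. 482.]
```

View pics/s21d.png

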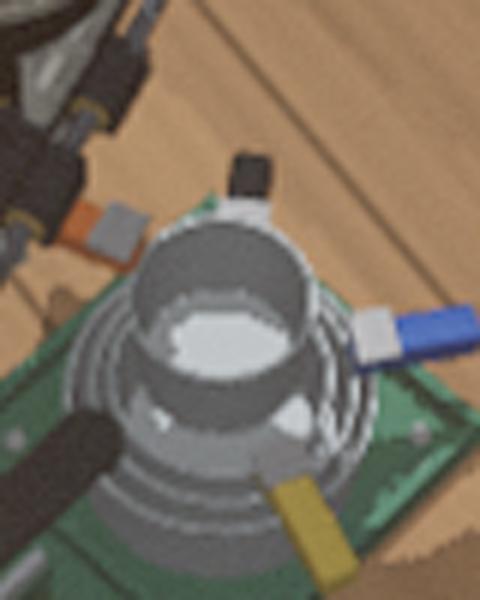

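```bash
python3 -m pendant '[{"dp":[0,0,0.015],"rotation":[0,0,0],"fingers":1},{"dp":[0,0,0.03],"rotation":[0,0,0],"fingers":1},{"dp":[0,0,0.042],"rotation":[0,0,0],"fingers":1},{"dp":[0,0,0.05],"rotation":[0,0,0],"fingers":1},{"dp":[0,0,0.054],"rotation":[0,0,0],"fingers":1},{"dp":[0,0,0.054],"rotation":[0,0,0],"fingers":1}]'
python3 - <<'E'
from h import *
held(); im=arm.get_image("scene");cv2.imwrite("pics/s22.png",im); crop(im,285,210,365,310,6,"s22d")
E
```

```text
clock: 39.8
position: [0.5629, -0.0385, 0.0625]
ee_rot: [3.035, 0.811, 0.001]
force: [0.5, -0.9, -1.5]
width: 0.174
hold [ 0.5629 -0.0385  0.0813] yaw 29.9 pan axis [ 0.6028 -0.1078  0.0813] handle dir 119.9 clock 39.8
```

View pics/s22d.png

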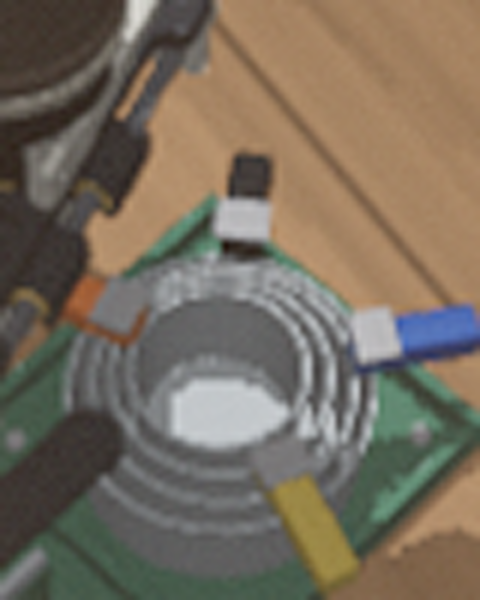

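Pan d is inside pan c. Lowering to contact.

```bash
python3 -m pendant '[{"dp":[0,0,0.002],"rotation":[0,0,0],"fingers":1},{"dp":[0,0,0.004],"rotation":[0,0,0],"fingers":1},{"dp":[0,0,0.0055],"rotation":[0,0,0],"fingers":1},{"dp":[0,0,0.0055],"rotation":[0,0,0],"fingers":1}]'
```

```text
clock: 40.35
position: [0.563, -0.0385, 0.0572]
ee_rot: [3.035, 0.811, 0.001]
force: [-0.3, -0.5, -2.3]
width: 0.172
```

```bash
python3 -m pendant '[{"dp":[0,0,0.001],"rotation":[0,0,0],"fingers":1},{"dp":[0,0,0.001],"rotation":[0,0,0],"fingers":0.6},{"dp":[0,0,0.001],"rotation":[0,0,0],"fingers":0.25},{"dp":[0,0,0.001],"rotation":[0,0,0],"fingers":0.25},{"dp":[0,0,-0.02],"rotation":[0,0,0],"fingers":0.25},{"dp":[0,0,-0.06],"rotation":[0,0,0],"fingers":0.25},{"dp":[0,0,-0.12],"rotation":[0,0,0],"fingers":0.25},{"dp":[0,0,-0.18],"rotation":[0,0,0],"fingers":0.25},{"dp":[0,0,-0.2],"rotation":[0,0,0],"fingers":0.25}]'
python3 - <<'E'
from h import *
held(); im=arm.get_image("scene");cv2.imwrite("pics/s23.png",im); crop(im,270,210,370,310,6,"s23d")
p,Rt,s=tool(); print(s["joints"].round(2))
go([.69,.064,.28],101.5)
E
```

```text
clock: 41.48
position: [0.5643, -0.0388, 0.2612]
ee_rot: [3.034, 0.81, 0.01]
force: [-0.4, -0.4, -1.2]
width: 0.373
hold [ 0.5642 -0.0388  0.28  ] yaw 29.9 pan axis [ 0.604  -0.1081  0.2802] handle dir 119.9 clock 41.475
[-0.39  0.32  0.48  1.7  -0.16  1.15  0.66]
dp [0.1598, -0.0265, 0.002] rot [0.0071, -0.0041, -1.2493] tcp [0.69, 0.064, 0.2612] | other rot [-0.0045, -0.0078, 1.8923] j7 0.66
```

View pics/s23d.png

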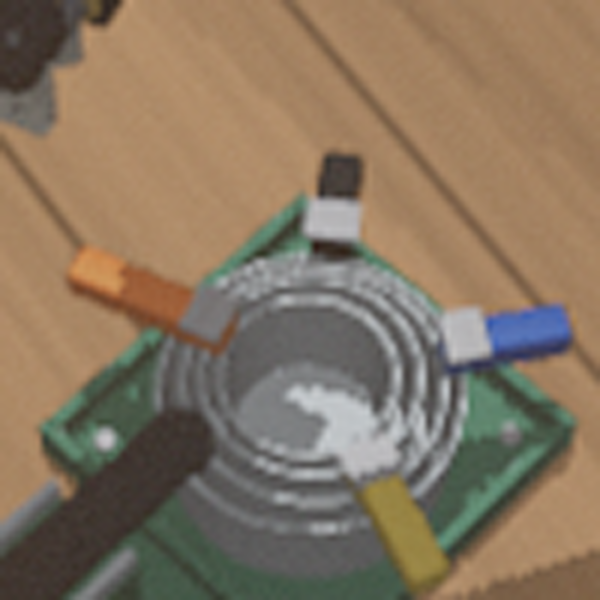

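View pics/s23.png

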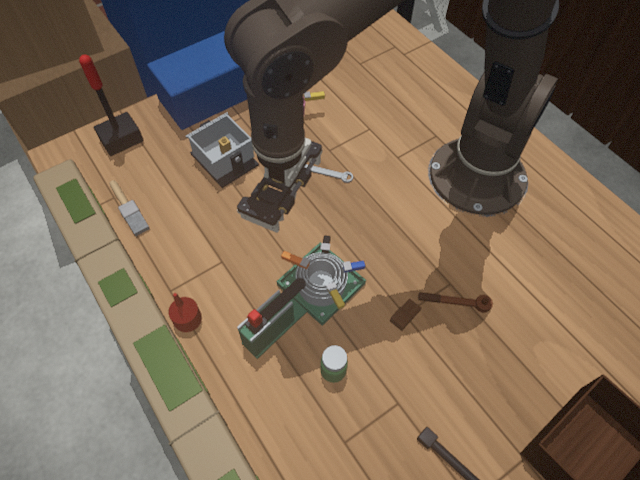

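Four pans nested. I'll take a top view for checking while moving over to the keeper grip.

```bash
python3 -m pendant '[{"dp":[0.02,0,-0.01],"rotation":[0,0,-0.1],"fingers":-0.3},{"dp":[0.04,-0.005,-0.01],"rotation":[0,0,-0.25],"fingers":-1},{"dp":[0.06,-0.01,-0.01],"rotation":[0,0,-0.41],"fingers":-1},{"dp":[0.08,-0.013,-0.01],"rotation":[0,0,-0.57],"fingers":-1},{"dp":[0.1,-0.017,-0.01],"rotation":[0,0,-0.73],"fingers":-1},{"dp":[0.12,-0.02,-0.01],"rotation":[0,0,-0.89],"fingers":-1},{"dp":[0.14,-0.024,-0.01],"rotation":[0,0,-1.05],"fingers":-1},{"dp":[0.15,-0.0265,-0.01],"rotation":[0,0,-1.2],"fingers":-1},{"dp":[0.1598,-0.0265,-0.01],"rotation":[0.007,-0.004,-1.2493],"fingers":-1},{"dp":[0.1598,-0.0265,-0.01],"rotation":[0.007,-0.004,-1.2493],"fingers":-1},{"dp":[0.1598,-0.0265,-0.01],"rotation":[0.007,-0.004,-1.2493],"fingers":-1}]' 30
python3 - <<'E'
from h import *
held(); im=arm.get_image("wrist");cv2.imwrite("pics/w24.png",im)
im=arm.get_image("top");cv2.imwrite("pics/t24.png",im); crop(im,250,180,350,280,6,"t24c")
go([.7085,.0678,.13],101.5)
p,Rt,s=tool(); print(s["joints"].round(2))
E
```

```text
clock: 42.9
position: [0.6895, 0.0636, 0.2726]
ee_rot: [-1.989, -2.431, 0.001]
force: [-0.2, -0.6, -0.2]
width: 0.997
hold [0.6895 0.0636 0.2914] yaw 101.4 pan axis [0.7679 0.0794 0.2913] handle dir -168.6 clock 42.9
dp [0.0004, 0.0195, 0.1618] rot [-0.0002, 0.0001, -0.0013] tcp [0.7085, 0.0678, 0.1112] | other rot [0.0002, 0.0003, 3.1403] j7 1.68
[-0.28  0.52  0.19  1.33 -0.1   1.3   1.68]
```

View pics/w24.png

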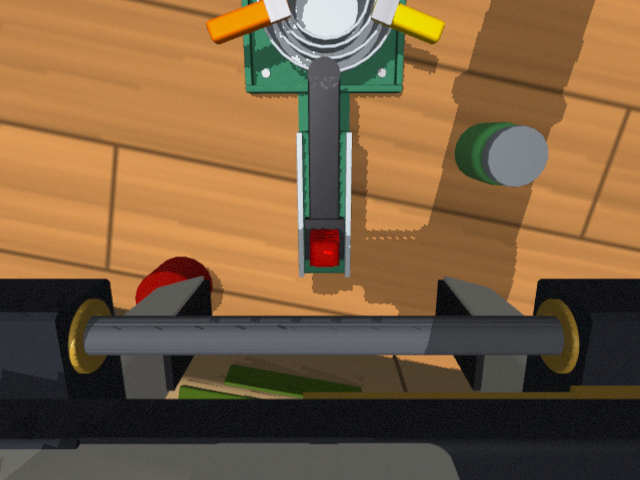

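View pics/t24.png

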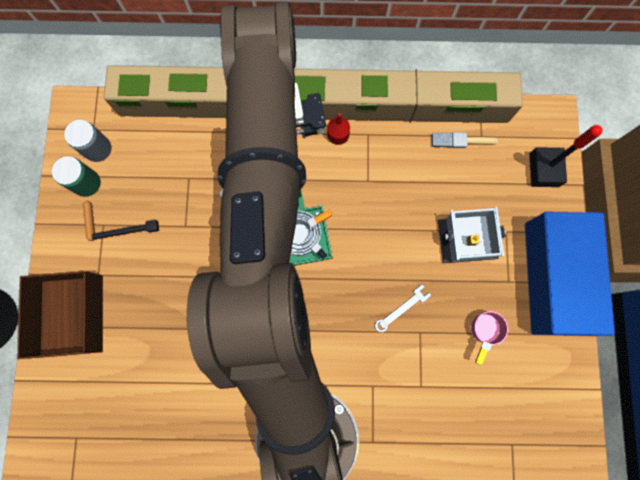

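```bash
python3 - <<'E'
from h import *
print(px2w("wrist",324.5,254,.149))
im=cv2.imread("pics/w24.png"); crop(im,200,0,450,100,3,"w24c")
E
python3 -m pendant '[{"dp":[0.0004,0.0195,0.05],"rotation":[0,0,0],"fingers":-1},{"dp":[0.0004,0.0195,0.1],"rotation":[0,0,0],"fingers":-1},{"dp":[0.0004,0.0195,0.145],"rotation":[0,0,0],"fingers":-1},{"dp":[0.0004,0.0195,0.16],"rotation":[0,0,0],"fingers":-1},{"dp":[0.0004,0.0195,0.16],"rotation":[0,0,0],"fingers":-1},{"dp":[0.0004,0.0195,0.16],"rotation":[0,0,0],"fingers":1},{"dp":[0.0004,0.0195,0.16],"rotation":[0,0,0],"fingers":1},{"dp":[0.0004,0.0195,0.16],"rotation":[0,0,0],"fingers":1},{"dp":[0.0004,0.0195,0.16],"rotation":[0,0,0],"fingers":1},{"dp":[0.0004,0.0195,0.16],"rotation":[0,0,0],"fingers":1},{"dp":[0.0004,0.0195,0.16],"rotation":[0,0,0],"fingers":1},{"dp":[0.0004,0.0195,0.16],"rotation":[0,0,0],"fingers":1},{"dp":[0.0004,0.0195,0.16],"rotation":[0,0,0],"fingers":1}]' 30
```

```text
[0.7062137  0.06839488 0.149     ]
clock: 44.62
position: [0.7085, 0.0679, 0.113]
ee_rot: [-1.989, -2.432, 0.0]
force: [-0.4, 1.6, -0.9]
width: 0.215
```

View pics/w24c.png

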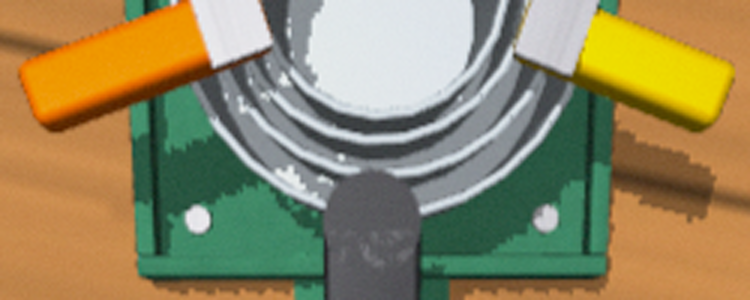

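Before closing the keeper, I'll check that the pans are seated by comparing handle ends with their predicted positions.

Run:
```python
from h import *
im=arm.get_image("scene"); cv2.imwrite("pics/s25.png",im)
def bar(im,c,hd,zb,col):
    h=np.radians(hd); u=np.array([np.cos(h),np.sin(h)]); v=np.array([-u[1],u[0]]); c=np.array(c)
    P=[[*(c+r*u+w*v),zb+.065] for r,w in ((.05,-.008),(.096,-.008),(.096,.008),(.05,.008))]
    cv2.polylines(im,[np.round(w2px("scene",P)*16).astype(int)],True,col,1,cv2.LINE_AA,4)
c=(.520,.033)
for hd,zb,r,col in ((157,.010,.05,(0,0,255)),(82,.014,.042,(255,0,255)),(-60,.018,.034,(255,255,0)),(-131.5,.006,.058,(0,255,0))):
    bar(im,c,hd,zb,col); ring(im,"scene",c,r,zb+.05,col)
crop(im,265,220,375,320,7,"s25c")
```

```text
(no output)
```

View pics/s25c.png

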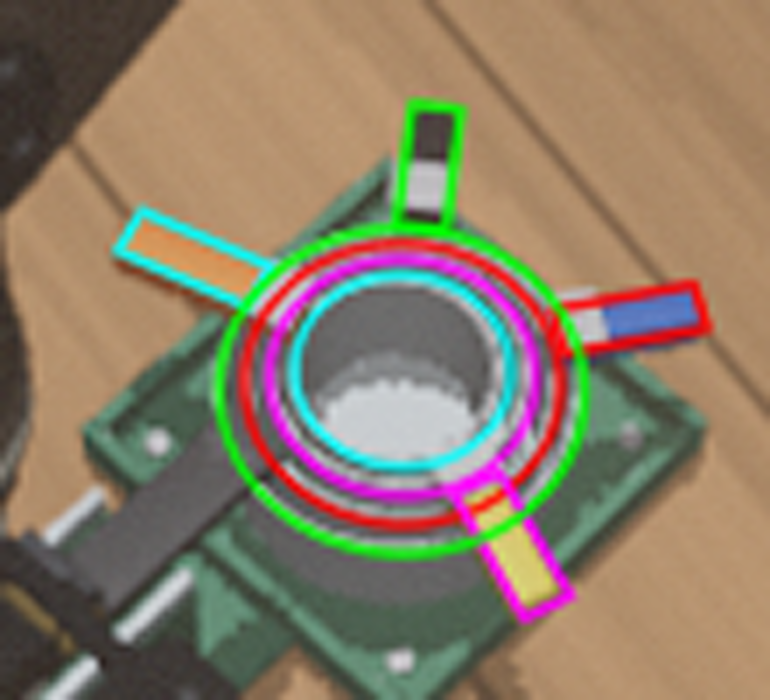

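The overlay matches for all four handles and rims, so everything is seated and fanned. Sliding the keeper home.

```bash
python3 -m pendant '[{"dp":[0,-0.006,0],"rotation":[0,0,0],"fingers":1},{"dp":[0,-0.014,0],"rotation":[0,0,0],"fingers":1},{"dp":[0,-0.024,0],"rotation":[0,0,0],"fingers":1},{"dp":[0,-0.034,0],"rotation":[0,0,0],"fingers":1},{"dp":[0,-0.044,0],"rotation":[0,0,0],"fingers":1},{"dp":[0,-0.054,0],"rotation":[0,0,0],"fingers":1},{"dp":[0,-0.062,0],"rotation":[0,0,0],"fingers":1},{"dp":[0,-0.066,0],"rotation":[0,0,0],"fingers":1},{"dp":[0,-0.066,0],"rotation":[0,0,0],"fingers":1}]'
```

```text
clock: 45.8
position: [0.6429, 0.0545, 0.113]
ee_rot: [-1.988, -2.431, 0.002]
force: [-1.8, -1.9, -1.0]
width: 0.215
```

```bash
python3 -m pendant '[{"dp":[0,-0.003,0],"rotation":[0,0,0],"fingers":1},{"dp":[0,-0.006,0],"rotation":[0,0,0],"fingers":1},{"dp":[0,-0.008,0],"rotation":[0,0,0],"fingers":1},{"dp":[0,-0.008,0],"rotation":[0,0,0],"fingers":1}]'
```

```text
clock: 46.3
position: [0.6416, 0.0542, 0.1135]
ee_rot: [1.984, 2.426, 0.012]
force: [25.9, 2.5, -20.7]
width: 0.213
```

At its home stop: 26 N and about 69 mm of travel. I'll relax, release and rise.

```bash
python3 -m pendant '[{"dp":[0,-0.001,0],"rotation":[0,0,0],"fingers":1},{"dp":[0,-0.001,0],"rotation":[0,0,0],"fingers":0.2},{"dp":[0,-0.001,0],"rotation":[0,0,0],"fingers":-0.6},{"dp":[0,-0.001,0],"rotation":[0,0,0],"fingers":-0.6},{"dp":[0,0,-0.04],"rotation":[0,0,0],"fingers":-0.6},{"dp":[0,0,-0.1],"rotation":[0,0,0],"fingers":-0.6},{"dp":[0,0.03,-0.15],"rotation":[0,0,0],"fingers":-0.6},{"dp":[0,0.06,-0.18],"rotation":[0,0,0],"fingers":-0.6},{"dp":[0,0.06,-0.18],"rotation":[0,0,0],"fingers":-0.6}]'
python3 - <<'E'
from h import *
held(); im=arm.get_image("scene"); cv2.imwrite("pics/s26.png",im); crop(im,170,100,370,390,2,"s26c")
im=arm.get_image("wrist");cv2.imwrite("pics/w26.png",im)
print("tip pred home", w2px("wrist",[[.518,.0304,.105],[.518+.0137,.0304+.0028,.105]]))
E
```

```text
clock: 47.42
position: [0.7007, 0.0666, 0.2964]
ee_rot: [1.981, 2.425, 0.017]
force: [-0.6, -0.1, -0.6]
width: 0.8
hold [0.7004 0.0666 0.3152] yaw 101.5 pan axis [0.7788 0.0825 0.3165] handle dir -168.5 clock 47.425
tip pred home [[324.04222112 -37.08824898]
 [324.07009582 -15.48125456]]
```

View pics/w26.png

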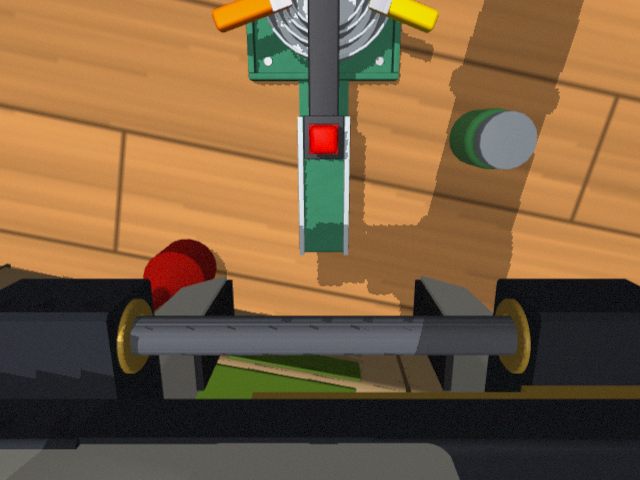

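View pics/s26.png

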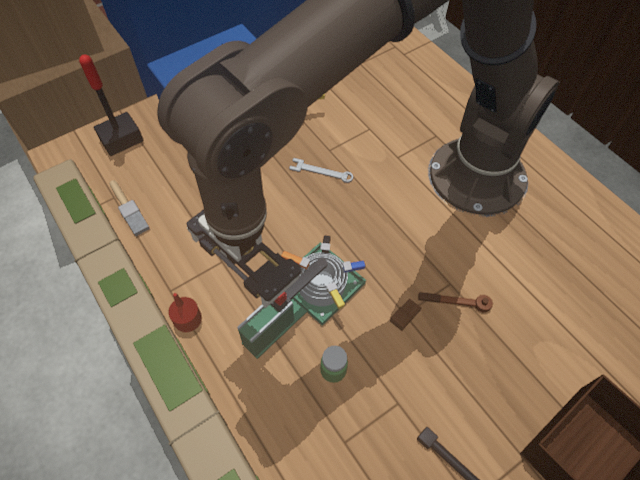

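```bash
python3 - <<'E'
from h import *
print(px2w("wrist",324,142,.149)); go([.55,-.3,.4],60)
E
python3 -m pendant '[{"dp":[-0.05,-0.02,-0.05],"rotation":[0,0,0],"fingers":-0.6},{"dp":[-0.11,-0.04,-0.08],"rotation":[0,0,0],"fingers":-0.6},{"dp":[-0.17,-0.06,-0.08],"rotation":[0,0,0],"fingers":-0.6},{"dp":[-0.23,-0.08,-0.08],"rotation":[0,0,0],"fingers":-0.6},{"dp":[-0.29,-0.1,-0.08],"rotation":[0,0,0],"fingers":-0.6},{"dp":[-0.32,-0.1,-0.08],"rotation":[0,0,0],"fingers":-0.6},{"dp":[-0.32,-0.1,-0.08],"rotation":[0,0,0],"fingers":-0.6},{"dp":[-0.32,-0.1,-0.08],"rotation":[0,0,0],"fingers":-0.6}]'
python3 - <<'E'
from h import *
im=arm.get_image("scene"); crop(im,215,200,375,360,5,"s27c")
im=arm.get_image("top");cv2.imwrite("pics/t27.png",im); crop(im,220,150,370,290,5,"t27c")
im=arm.get_image("wrist");cv2.imwrite("pics/w27.png",im)
E
```

```text
[0.64085431 0.05526535 0.149     ]
dp [-0.3292, -0.2168, -0.0897] rot [0.0091, -0.0023, 0.7237] tcp [0.55, -0.3, 0.3812] | other rot [0.0029, 0.0115, -2.4179] j7 1.68
clock: 48.52
position: [0.6621, -0.2668, 0.3713]
ee_rot: [1.986, 2.429, 0.01]
force: [-0.3, 0.4, -0.1]
width: 0.798
```

View pics/s27c.png

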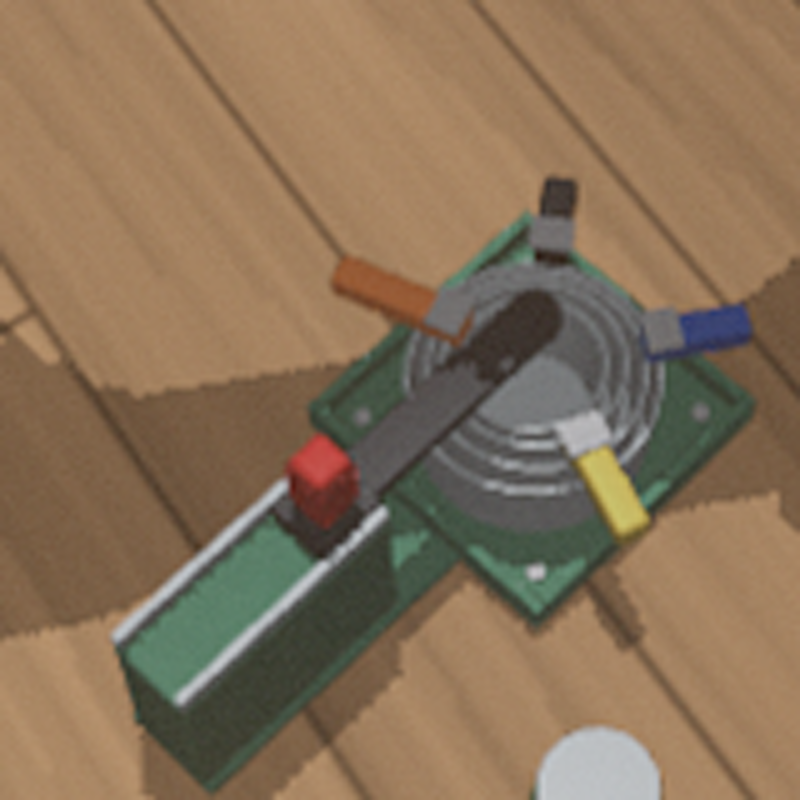

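View pics/t27.png

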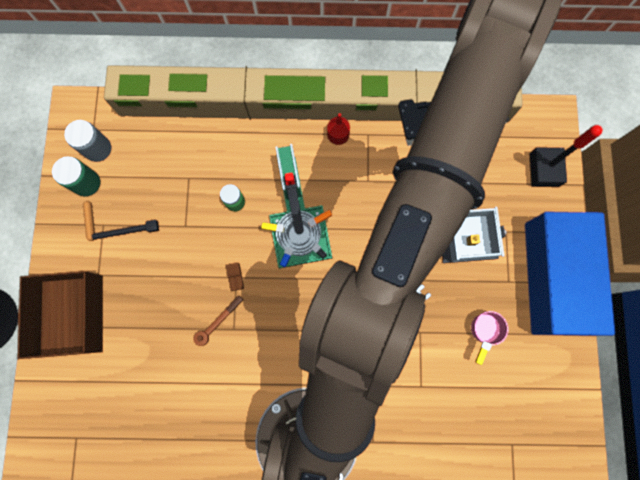

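View pics/w27.png

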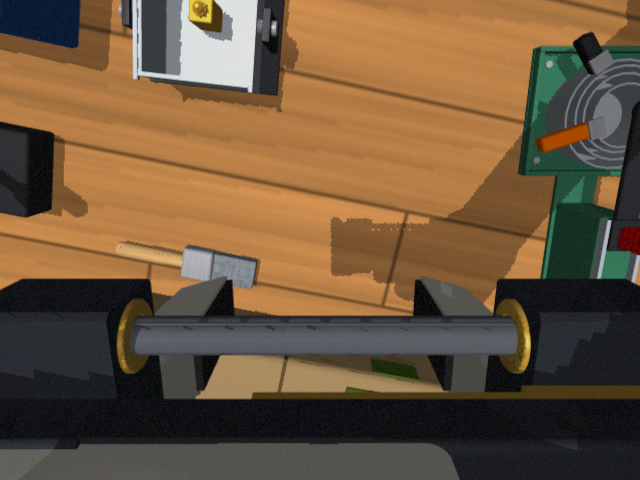

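All in place: grip measured 125 mm from the tray centre (home), nest level, block in the bin, jar standing. Handing in.

```bash
python3 -c "
from cell import arm
print(arm.sign_off())"
```

```text
the job is handed in; nothing more can be done
None
```

The job is handed in, at about 48.5 s of the 208 s allowed; the hand-in reports no verdict.

**What I did:**
- I drew the keeper back until it met its stop. It had started about 12 mm open.
- I put the brass block in the bin, where it stands upright.
- I nested pan b (blue), then c (yellow), then d (orange) into pan a, and slid the keeper home to its stop.
- I saw no white pan e in any view, so I treated it as absent. The pink look-alike was left alone.
- Pan c was knocked aside early in the run, so I measured it again before gripping it.

**Last checks:**
- **Keeper:** it stopped against 26 N, and the wrist camera put the grip 125 mm from the tray's centre, which is the home position.
- **Nest:** before closing, the rims and handles of all four pans matched their predicted seated poses. The handles are about 70° or more apart. After closing, the nest still looked level with its handles fanned.
- **Block and jar:** the block was still standing in the bin, and the jar was upright and untouched.
- **Arm:** it was clear of everything at hand-in.

**What disagreed:** pans c and d each hung 2 to 4 mm off the predicted position while held, and I corrected both before lowering them. No check failed.

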